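Empty the deburring tumbler: pull its snap cap, then crank the barrel round

TASK

The brass bushings in the small tumbling barrel are deburred. Pull the red snap cap straight off the barrel's neck and set it down on the bench mat clear of the tumbler, without dropping it; then turn the barrel by its crank until the open neck points straight down, so that all three bushings fall into the yellow bin under it, and leave it like that. Leave the bin, the upright air cylinder, the oil bottle and the grease pot where they stand.

Things in the scene. Friction and masses are not known exactly. Their poses are not given: they have to be found in the camera images.
- tumbler: tumbler's cradle, fixed to the bench: grey frame, two uprights (150 mm high, at y = -68 and 68), blue gearmotor at y = -76 to -126. Origin on the bench midway between the uprights; x away from the robot (yaw 0), y along the barrel's axis towards the crank, z up. Frame: x -105 to 105, y -82 to 82 mm; the crank reaches y = 153. The barrel's axis is 145 mm above the bench
- barrel (a joint): angle (rad) of the octagonal dark green barrel, 129 mm across its aluminium end flanges, 53 wide, about its horizontal axis. 0 at the start: neck leaning 0.30 from straight up towards the robot side (tumbler's -x). Growing values bring the neck over that side and down: straight down at 2.84 (the other way round at -3.44). Friction 0.2 N m; stays where it is left
- barrel_axis (a point): barrel's middle, on its axis of rotation. z axis along the neck, outwards; y along the axis of rotation towards the crank; x from the axis of rotation to the crank handle
- port (a point): centre of the rim of the barrel's square neck, its only opening, 78 mm from the axis of rotation; z axis outwards along the neck. Aluminium neck 50 mm square outside, 43 inside, 20 long; a brass spring plunger in each of its two sides along the axis of rotation, 8 mm below the rim, reaches 34 mm from its centre line
- cap: red square cap, about 60 g; z axis along the neck, outwards; origin at the centre of its flange's underside, which lies on the neck's rim. Flange 56 mm square, 8 thick; round ribbed knob to grip, 28 diameter, z = 8 to 34; black spigot 40 x 36, 16 long, in the neck. Two sprung balls hold it: about 11 N along z, giving way within 4 mm; clear after 16 mm. On the bench it stands on its spigot
- crank_handle (a point): middle of the black crank handle: a revolving sleeve, 17 mm diameter, 54 long, parallel to the barrel's axis, 50 mm from it and 122 mm from the barrel's middle (tumbler's +y side); it can be held while the barrel turns. Steel crank arm at y = 81 to 90. At the start it is on the far side of the axis, 15 mm higher; with the neck straight down, level on the near side, having passed over the top
- bush1: brass bushing, 18 mm diameter, 16 mm long, 30 g, loose inside the barrel at the start. Origin at the centre of one end
- bush2: a second bushing like bush1
- bush3: a third bushing like bush1
- bin: open yellow parts bin with small brass parts drawn in it, 154 x 114 x 49 mm, 160 g, loose, standing on the bench between the uprights under the barrel. Origin at the middle of its underside; inside it measures 128 mm along x and 90 mm along y
- cylinder_a: pneumatic cylinder standing upright, square aluminium body 61 x 61 mm, 114 mm high: a bystander. Origin under its middle
- oiler: white oil bottle with yellow spout, 51 mm diameter, 152 mm high, standing: a bystander. Origin under its middle
- pot: white grease pot with red lid, 69 mm diameter, 54 mm high: a bystander. Origin under its middle
Things that resemble listed ones, but are neither listed nor needed, are in the scene too. Leave any brown look-alike of the cap alone.

How it is judged:
By the outcome, as a careful person would: the job done as asked, in the order asked, and still so for the second after the job is handed in, with the robot touching nothing.
It also fails if it takes over 64 s, if anything falls off the work surface, if the arm or the gripper's body presses on something with over 40 N, if the wrist force passes 120 N, or if a joint passes its speed limit or range.

ROBOT

A 6-joint arm with a two-finger parallel gripper is mounted at the origin on a cart in front of the work surface, level with it; the furniture and walls round the work are solid. World frame = base frame: x ahead of the robot, y to its left, z up, the work surface at z = 0. Lengths are in m, angles in rad, forces in N, time in s.
With the tool pointing down it reaches from about 0.225 to 0.875 m from the base axis. Payload 3.4 kg.
Tool frame: the origin (TCP) lies at the very end of the fingers, on their centre line; the grasp point (between the pads) lies manip.hold_point_z behind it (manip.hold_point_z is the distance from the TCP to the grasp point, in m); x points along the fingers, y is the direction in which the jaws open and shut, and the axes are right-handed (so a half turn about x gives the same grasp; the last joint's range is limited). The gripper opens to 85 mm and grips with 20 to 120 N. Pads are 22 mm wide; open, the fingers measure 114 mm over their backs; the gripper's body (76 mm by 85 mm) begins 54 mm behind the grasp point. The pads swing forward as they close: fully open they stand 13 mm farther back than shut.
Start: joints at [1.21, 0.276, 1.505, -0, 1.361, -0.121], TCP at [0.137, 0.559, 0.198] pointing down, gripper open.
Joint ranges: [-2.89, 2.89], [-0.75, 2.08], [0.22, 2.7], [-1.18, 4.32], [0.11, 2.71], [-2.7, 2.7]. Speed limits (rad/s): [2.57, 2.57, 3.14, 3.14, 3.14, 3.14].

INTERFACE

Orientations are given as a unit quaternion [w, x, y, z].
In Python, from rig import manip gives the robot as it stands.
- The arm moves only by the tool step_arm, never from a script. Its argument "targets" is a list of rows, each a list of 2 entries, a list of its own where there are three numbers: the shift along the tool's x, y, z in mm, then the turn about the tool's x in degrees. A call has 1 to 20 rows; each row is the pose to reach, as a shift and turn from the pose commanded when the call began, along the tool's axes at that moment; what a row does not reach only later rows make up. A row lasts 1/10 s, in which the tool goes at most 50 mm and 8.59 degrees, less where a joint would pass 70% of its speed; a pose out of reach is approached as far as the arm can. A call with a gripper value outside its range is refused whole. "grip" is the closure, from 0 (fully open) to 1 (shut), set as the call begins (left out, the last holds). The fingers move at their own pace and stop on an object; "grip_force" is the grip in N (left out, the last holds). Time passes only in rows, so rows that repeat a pose let the fingers close. It gives the time, the measured TCP pose, the force and the opening at its end, in the units of the state.
- manip.get_state(): the state, without advancing time (a new reading comes with each control period).
- manip.get_image(name): name is "scene" or "top"; returns a dict with "image" (400x640x3 uint8, red, green, blue), "fx", "fy", "cx", "cy" (pixels), "pose" (4x4, takes a point from camera to world coordinates). Camera axes: x right, y down, z forward; pixel columns grow to the right and rows downward; lengths in m; the calibration is good to about 2 mm. A picture is of the moment at which its call begins. There is no depth.
- manip.sign_off(): hands the job in, once; it reports no verdict.
Trained networks look in a picture, given as the dict that the camera call returned (one of the last four; its "shot" number tells which), for a name from the list of things; names that differ only in an ending like _2 or _b are one class to them, and where a whole thing is asked for, a point or a joint stands for the part that bears it (a point fixed in the world has none). Each returns a list of dicts, best first, with "confidence" (0 to 1); they miss things now and then, are a little off and sometimes report something else, mostly with a low value. They report only what shows in the picture. A call takes as long as a camera call. They do not tell look-alikes from the thing itself.
- manip.search_frame(picture, thing): "xyz" ([x, y, z] in m, in world coordinates, good to about 4 mm: the middle of the surface that is visible of it).
- manip.regions_of(picture, thing): "region" (400x640 bool, what is visible of it).
The state is a dict: "clock": time; "qpos": joint angles; "qd": joint speeds; "effort": joint torques, N m; "position": TCP position; "ee_rot": TCP orientation; "contact_force": force on the tool from outside, world axes, zero at the start; "moment": the same for the moment, N m; "width": finger opening in m.
Only numpy, scipy, OpenCV 4.12 (cv2) and the standard library are available. Lean on these libraries where they do the work, as an engineer would, in place of code of your own. Each camera call takes 0.05 s, during which the arm holds its last target.

## Working session

There is one attempt and no reset: what is moved stays moved. The work goes in short steps, Python scripts to look and compute and a tool call to move; the robot and the scene stay as the last step left them, time stands still between calls to the robot, and variables do not carry over. Pictures are saved under pics/ and viewed, and the job is handed in when it is done.

Besides the shell and the picture viewer there is one more tool, called as name(argument=value, ...) on one line, values as JSON. step_arm: Moves the arm, as the interface text tells. Its arguments: {"type":"object","properties":{"targets":{"type":"array"},"grip":{"type":"number"},"grip_force":{"type":"number"}},"required":["targets"]}

```bash
ls; mkdir -p pics
python3 - <<'E'
from rig import manip
import cv2,numpy as np,pickle
print(manip.hold_point_z, manip.get_state())
for n in ["scene","top"]:
    p=manip.get_image(n); cv2.imwrite(f"pics/{n}0.png",p["image"][:,:,::-1])
    print(n,p["fx"],p["fy"],p["cx"],p["cy"],np.round(p["pose"],4).tolist())
    for t in ["tumbler","barrel","port","cap","crank_handle","bin","cylinder_a","oiler","pot"]:
        try:
            for d in manip.search_frame(p,t)[:4]: 
                P=np.linalg.inv(p["pose"])@np.r_[d["xyz"],1]
                print(n,t,np.round(d["xyz"],3),round(d["confidence"],2),"px",int(p["fx"]*P[0]/P[2]+p["cx"]),int(p["fy"]*P[1]/P[2]+p["cy"]))
        except Exception as e: print(t,e)
E
```

```text
pics
0.0187 {'clock': 0.0, 'qpos': array([ 1.20996943e+00,  2.76619496e-01,  1.50615653e+00,  6.82931142e-06,
        1.36070128e+00, -1.21015325e-01]), 'qd': array([ 0.00131995, -0.00063952, -0.00011342,  0.00175169, -0.00041738,
       -0.00172757]), 'effort': array([-1.18075914e-03, -4.16774976e+01, -2.45800763e+01, -3.12705124e-04,
        1.12971343e-02,  2.62595518e-05]), 'position': array([0.13637143, 0.55797647, 0.19731648]), 'ee_rot': array([ 0.70186804,  0.08393712,  0.70219059, -0.08523016]), 'contact_force': array([-0.35096771, -1.00847416, -0.09648707]), 'moment': array([-0.04952858,  0.00265803,  0.04754855]), 'width': 0.0853207667023453}
scene 462.1006726344564 462.1006726344564 327.73509753519767 203.76936995437703 [[0.0563, -0.7312, 0.6798, -0.1866], [-0.9984, -0.0428, 0.0366, -0.0448], [0.0023, -0.6808, -0.7325, 0.9239], [0.0, 0.0, 0.0, 1.0]]
scene tumbler [0.468 0.111 0.142] 0.64 px 273 224
scene tumbler [0.481 0.14  0.169] 0.31 px 260 211
scene barrel [ 0.533 -0.243  0.052] 0.17 px 425 235
scene port [0.48  0.132 0.161] 0.92 px 263 214
scene port [0.572 0.254 0.16
[... 399 characters left out ...]
8982736144 322.3930802522802 200.5810743404323 [[-0.0378, -0.979, 0.2003, 0.3212], [-0.9993, 0.0376, -0.0049, -0.0088], [-0.0027, -0.2003, -0.9797, 1.2114], [0.0, 0.0, 0.0, 1.0]]
top tumbler [0.504 0.118 0.16 ] 0.92 px 276 213
top barrel [0.522 0.142 0.167] 0.56 px 267 206
top barrel [0.456 0.122 0.013] 0.56 px 280 235
top port [0.523 0.138 0.169] 0.82 px 268 206
top cap [ 0.588 -0.089  0.021] 0.76 px 345 192
top cap [0.483 0.141 0.231] 0.64 px 264 217
top bin [0.456 0.12  0.016] 0.71 px 281 235
top cylinder_a [ 0.471 -0.311  0.075] 0.92 px 420 223
top cylinder_a [0.524 0.14  0.171] 0.4 px 267 206
top oiler [ 0.607 -0.293  0.088] 0.79 px 411 179
top pot [ 0.546 -0.244  0.055] 0.96 px 395 201
```

View pics/scene0.png

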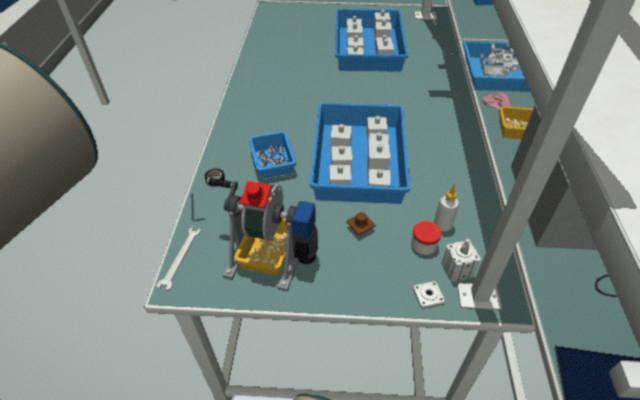

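View pics/top0.png

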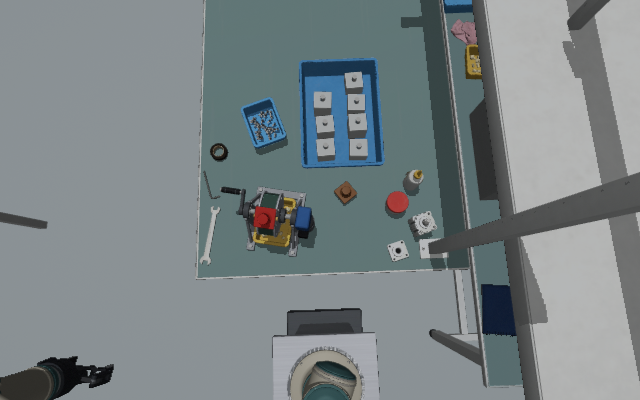

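Run:
```python
import cv2
for n,(a,b,c,d) in {"scene":(130,290,180,340),"top":(130,270,180,380)}.items():
    i=cv2.imread(f"pics/{n}0.png")[a:b,c:d]; cv2.imwrite(f"pics/{n}0c.png",cv2.resize(i,None,fx=3.7,fy=3.7,interpolation=cv2.INTER_CUBIC))
```

```text
(no output)
```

View pics/scene0c.png

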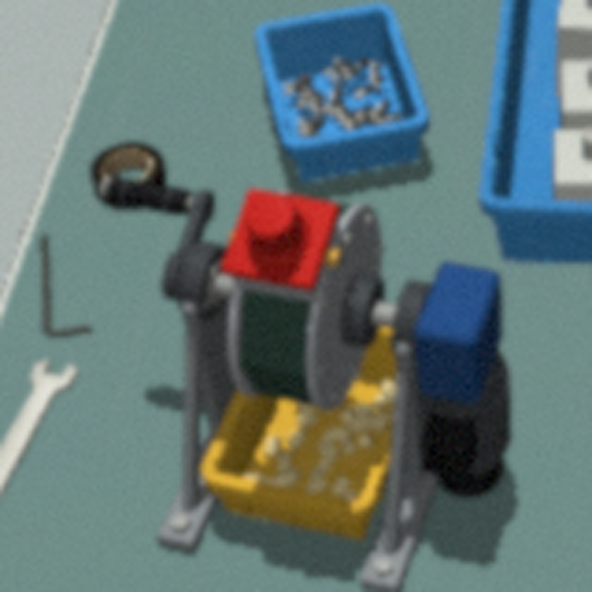

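View pics/top0c.png

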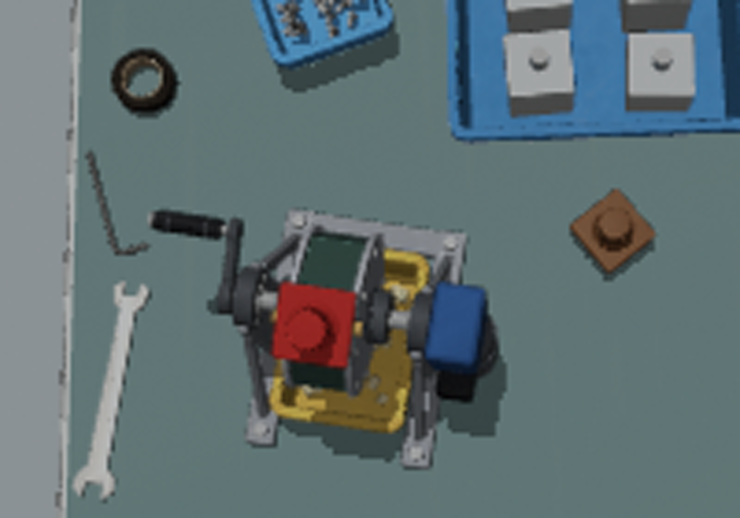

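Candidates for the cap:
- Red cap on the neck: scene (255,196), top (265,217).
- Brown look-alike lying on the bench: scene (360,225), top (346,192).
- The pot's red lid at scene (427,232) is another red thing.

I choose the one on the tumbler, and the close crops confirm it: red square flange with a round knob on the neck. The crank handle is at scene (216,182) and top (231,190). The tape ring beside it at scene (216,177) and top (219,152) isn't part of it.

Next I fit the tumbler pose (x, y, yaw) to both views.

```bash
cat > h.py <<'E'
import numpy as np,cv2
from scipy.optimize import minimize
def proj(p,X):
    P=(np.linalg.inv(p["pose"])@np.c_[X,np.ones(len(X))].T)[:3]
    return np.c_[p["fx"]*P[0]/P[2]+p["cx"],p["fy"]*P[1]/P[2]+p["cy"]]
def red(im):
    im=im.astype(int);return (im[:,:,0]>90)&(im[:,:,0]>2.2*im[:,:,1])&(im[:,:,0]>2.2*im[:,:,2])
def capparts():
    f=np.array([[a,b,z] for a in(-28,28) for b in(-28,28) for z in(0,8)],float)
    t=np.linspace(0,2*np.pi,24,endpoint=False)
    k=np.array([[14*np.cos(a),14*np.sin(a),z] for a in t for z in(8,34)])
    return f/1e3,k/1e3
def barrelT(X,ang):  # barrel frame (z along neck) -> tumbler frame
    a=0.30+ang; c,s=np.cos(a),np.sin(a)
    # z->(-s,0,c); x->(c,0,s)
    return np.c_[X[:,0]*c-X[:,2]*s, X[:,1], X[:,0]*s+X[:,2]*c]+[0,0,.145]
def world(X,q):
    c,s=np.cos(q[2]),np.sin(q[2]);return np.c_[q[0]+c*X[:,0]-s*X[:,1],q[1]+s*X[:,0]+c*X[:,1],X[:,2]]
def hullmask(u,w=8):
    m=np.zeros((400*w,640*w),np.uint8);h=cv2.convexHull(((u+.5)*w).round().astype(np.int32));cv2.fillConvexPoly(m,h,1);return m
E
python3 - <<'E'
from rig import manip
from h import *
ims={n:manip.get_image(n) for n in("scene","top")}
import pickle; pickle.dump(ims,open("ims.pkl","wb"))
W=8
f,k=capparts(); f=f+[0,0,.078];k=k+[0,0,.078]
f,k=barrelT(f,0),barrelT(k,0)
masks={}
for n,p in ims.items():
    c=(255,196) if n=="scene" else (265,217)
    m=red(p["image"]).astype(np.uint8);N,l,st,ce=cv2.connectedComponentsWithStats(m)
    m=(l==l[c[1],c[0]]).astype(np.uint8); print(n,st[l[c[1],c[0]]],ce[l[c[1],c[0]]])
    masks[n]=m
def crop(a,n,w):
    y,x=((150,170),(200,200)) [n=="top"] if 0 else {"scene":(150,210),"top":(180,220)}[n]
    return a[y*w:(y+90)*w,x*w:(x+90)*w]
def cost(q):
    t=0
    for n,p in ims.items():
        h=np.maximum(hullmask(proj(p,world(f,q)),W),hullmask(proj(p,world(k,q)),W))
        h=cv2.resize(crop(h,n,W).astype(np.float32),(90,90),interpolation=cv2.INTER_AREA)
        m=crop(masks[n],n,1)
        t+=np.abs(h-m).sum()/m.sum()
    return t
best=min((cost((x,y,w)),x,y,w) for x in np.arange(.49,.55,.01) for y in np.arange(.12,.17,.01) for w in np.arange(-.3,.31,.15))
r=minimize(cost,best[1:],method="Nelder-Mead",options=dict(initial_simplex=np.array(best[1:])+np.array([[0,0,0],[.006,0,0],[0,.006,0],[0,0,.1]]),xatol=1e-4,fatol=1e-4))
print(best,r.x,r.fun)
for n,p in ims.items():
    i=p["image"][:,:,::-1].copy()
    i=cv2.resize(i,None,fx=4,fy=4,interpolation=cv2.INTER_CUBIC)
    c,d=np.array([[48,95,15],[48,149,15]])/1e3,0
    X=np.array([[.0477,.095,.16],[.0477,.149,.16],[-.105,-.068,0],[-.105,.068,0],[.105,-.068,0],[.105,.068,0],[-.105,-.082,0],[-.105,.082,0],[.105,.082,0],[.105,-.082,0]])
    for u in np.r_[proj(p,world(X,r.x)),proj(p,world(f,r.x))]:
        cv2.circle(i,tuple(((u+.5)*4).astype(int)),3,(255,0,255),-1)
    y,x=(140,180) if n=="scene" else (160,200)
    cv2.imwrite(f"pics/fit_{n}.png",i[y*4:y*4+600,x*4:x*4+640])
E
```

```text
scene [     0      0    640    400 254933] [319.43587923 199.44792946]
top [254 206  22  23 391] [264.24040921 217.03580563]
(np.float64(1.2752870410342034), np.float64(0.51), np.float64(0.14), np.float64(-0.15)) [ 0.50788693  0.13853068 -0.15645461] 1.236642051742457
```

View pics/fit_scene.png

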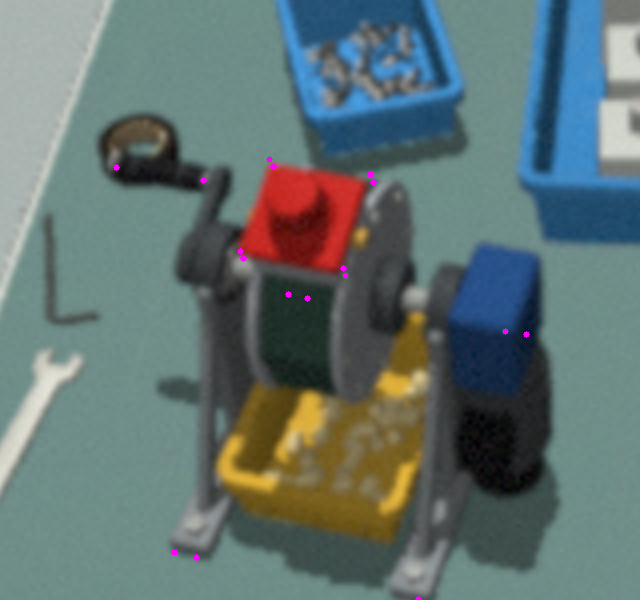

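View pics/fit_top.png

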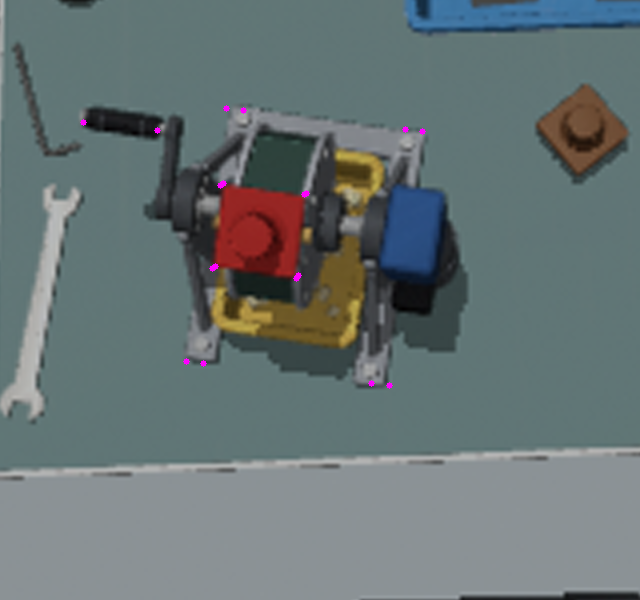

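The fit is close, but the scene mask seed landed on background. I'll fix that and refit.

```bash
cat > fit.py <<'E'
from h import *
import pickle
ims=pickle.load(open("ims.pkl","rb"))
W=8
f,k=capparts(); f=f+[0,0,.078];k=k+[0,0,.078]
f,k=barrelT(f,0),barrelT(k,0)
masks={}
off={"scene":(150,210),"top":(180,220)}
for n,p in ims.items():
    c=(250,190) if n=="scene" else (264,217)
    m=red(p["image"]).astype(np.uint8);N,l,st,ce=cv2.connectedComponentsWithStats(m)
    assert l[c[1],c[0]]; m=(l==l[c[1],c[0]]).astype(np.uint8); print(n,st[l[c[1],c[0]]],ce[l[c[1],c[0]]])
    masks[n]=m
def crop(a,n,w):
    y,x=off[n]; return a[y*w:(y+90)*w,x*w:(x+90)*w]
def cost(q):
    t=0
    for n,p in ims.items():
        h=np.maximum(hullmask(proj(p,world(f,q)),W),hullmask(proj(p,world(k,q)),W))
        h=cv2.resize(crop(h,n,W).astype(np.float32),(90,90),interpolation=cv2.INTER_AREA)
        m=crop(masks[n],n,1)
        t+=np.abs(h-m).sum()/m.sum()
    return t
b=np.array([.508,.14,-.13])
r=minimize(cost,b,method="Nelder-Mead",options=dict(initial_simplex=b+np.array([[0,0,0],[.008,0,0],[0,.008,0],[0,0,.1]]),xatol=1e-4,fatol=1e-4))
print(r.x,r.fun,[cost(r.x+d) for d in ([0,0,.03],[0,0,-.03],[.003,0,0],[-.003,0,0])])
for n,p in ims.items():
    i=p["image"][:,:,::-1].copy()
    i=cv2.resize(i,None,fx=4,fy=4,interpolation=cv2.INTER_CUBIC)
    X=np.array([[.0477,.095,.16],[.0477,.149,.16],[-.105,-.082,0],[-.105,.082,0],[.105,.082,0],[.105,-.082,0]])
    for u in np.r_[proj(p,world(X,r.x)),proj(p,world(f,r.x))]:
        cv2.circle(i,tuple(((u+.5)*4).astype(int)),3,(255,0,255),-1)
    y,x=(140,180) if n=="scene" else (160,200)
    cv2.imwrite(f"pics/fit2_{n}.png",i[y*4:y*4+600,x*4:x*4+640])
E
python3 fit.py
```

```text
scene [240 182  31  26 573] [255.504363   194.29144852]
top [254 206  22  23 391] [264.24040921 217.03580563]
[ 0.50765203  0.13845647 -0.20062409] 0.3921456344317832 [np.float64(0.4094598330454422), np.float64(0.41357441707618625), np.float64(0.4823769878996442), np.float64(0.47811015909892296)]
```

View pics/fit2_scene.png

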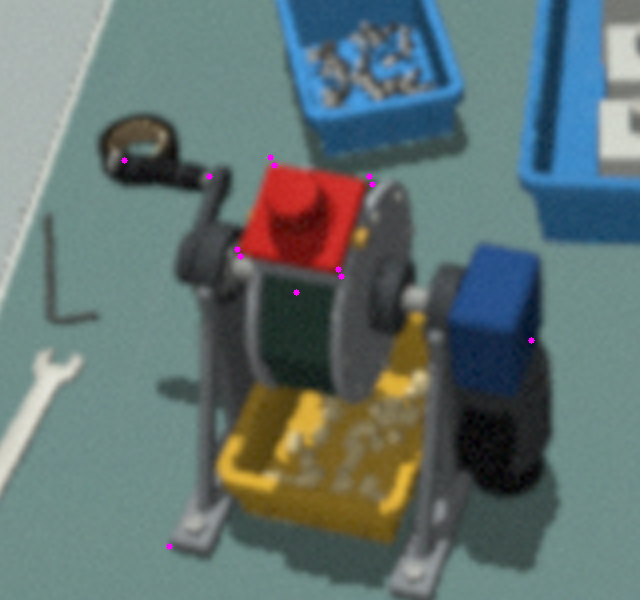

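View pics/fit2_top.png

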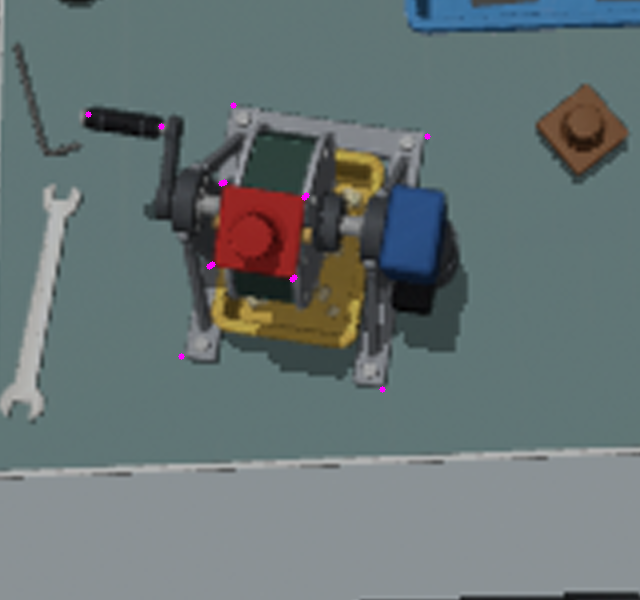

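```bash
cat > fit3.py <<'E'
from h import *
import pickle
from scipy.optimize import least_squares
ims=pickle.load(open("ims.pkl","rb"))
b=lambda x,y,z: barrelT(np.array([[x,y,z]])/1e3,0)[0]
T=[((105,82,4),(229,106)),((105,-82,4),(425,131)),((-105,82,4),(187,361)),((-105,-82,4),(385,385)),((47.7,149,160),(83,117)),(b(0,0,112)*1e3,(250,236)),
 (b(28,28,86)*1e3,(222,187)),(b(28,-28,86)*1e3,(305,195)),(b(-28,28,86)*1e3,(216,270)),(b(-28,-28,86)*1e3,(298,278))]
S=[((-105,82,4),(170,543)),((47.7,149,160),(110,167)),(b(0,0,112)*1e3,(297,187)),
 (b(28,28,86)*1e3,(270,166)),(b(28,-28,86)*1e3,(371,180)),(b(-28,28,86)*1e3,(243,247)),(b(-28,-28,86)*1e3,(341,269))]
def res(q):
    o=[]
    for n,L,of in(("top",T,(200,160)),("scene",S,(180,140))):
        u=proj(ims[n],world(np.array([l[0] for l in L])/1e3,q)); v=np.array([l[1] for l in L])/4-.5+of
        o.append((u-v))
    return np.concatenate(o)
r=least_squares(lambda q:res(q).ravel(),[.508,.138,-.15],loss="soft_l1")
print(r.x);print(np.round(res(r.x),1).tolist())
E
python3 fit3.py
```

```text
[ 0.50795014  0.13825206 -0.1660357 ]
[[-0.4, 0.2], [-0.3, 0.1], [-0.6, -0.3], [0.7, 0.3], [0.4, 0.8], [0.2, 0.3], [-0.2, -0.6], [-0.0, 0.0], [-0.8, -0.6], [-0.6, 0.1], [0.7, 1.2], [2.2, -0.3], [-0.3, 0.6], [0.2, -1.8], [-0.0, -1.2], [-0.7, 1.0], [0.4, -0.1]]
```

```bash
cat > go.py <<'E'
from rig import manip
import numpy as np,sys
from scipy.spatial.transform import Rotation as Ro
Q=(.508,.138,-.166)
def tw(x,y,z): # tumbler mm -> world
    c,s=np.cos(Q[2]),np.sin(Q[2]);return np.array([Q[0]+(c*x-s*y)/1e3,Q[1]+(s*x+c*y)/1e3,z/1e3])
def need(P,jaw=None):
    s=manip.get_state();q=s["ee_rot"];R=Ro.from_quat([q[1],q[2],q[3],q[0]]).as_matrix()
    d=R.T@(np.array(P)-s["position"])*1e3
    print("clock",round(s["clock"],2),"pos",np.round(s["position"],4),"F",np.round(s["contact_force"],1),"w",round(s["width"],4),"toolx",np.round(R[:,0],3),"tooly",np.round(R[:,1],3),"q6",round(s["qpos"][5],2))
    print("shift",np.round(d,1),end=" ")
    if jaw is not None:
        j=R.T@np.r_[np.cos(jaw),np.sin(jaw),0]
        a=np.degrees(np.arctan2(j[2],j[1]));a=(a+90)%180-90
        print("turn",round(a,1),end="")
    print()
E
python3 - <<'E'
from go import *
need(tw(-29.5,0,300),np.pi/2+Q[2]); need(tw(-29.5,0,231))
E
```

```text
clock 1.1 pos [0.1366 0.5586 0.1982] F [ 0.7 -0.2  0.1] w 0.0854 toolx [ 0.  0. -1.] tooly [0.238 0.971 0.   ] q6 -0.12
shift [-101.8 -322.5  431.3] turn -4.2
clock 1.1 pos [0.1366 0.5586 0.1982] F [ 0.7 -0.2  0.1] w 0.0854 toolx [ 0.  0. -1.] tooly [0.238 0.971 0.   ] q6 -0.12
shift [ -32.8 -322.5  431.3]
```

step_arm(targets=[[[-50,0,0],0],[[-102,0,0],0],[[-102,-28,37],-1],[[-102,-56,75],-2],[[-102,-84,112],-3],[[-102,-112,150],-4.2],[[-102,-140,187],-4.2],[[-102,-168,225],-4.2],[[-102,-196,262],-4.2],[[-102,-224,300],-4.2],[[-102,-252,337],-4.2],[[-102,-280,375],-4.2],[[-102,-308,412],-4.2],[[-102,-322.5,431.3],-4.2],[[-102,-322.5,431.3],-4.2],[[-102,-322.5,431.3],-4.2],[[-102,-322.5,431.3],-4.2]], grip=0)

```text
clock: 2.8
position: [0.4782, 0.1437, 0.3003]
ee_rot: [0.705, 0.059, 0.705, -0.058]
contact_force: [-0.9, 0.1, -0.2]
width: 0.0854
```

Run:
```python
from go import *
import cv2
need(tw(-29.5,0,231),np.pi/2+Q[2])
for n in("scene","top"):
    p=manip.get_image(n);i=p["image"][130:290,180:340] if n=="scene" else p["image"][130:290,190:350]
    cv2.imwrite(f"pics/a_{n}.png",cv2.resize(i[:,:,::-1],None,fx=3.5,fy=3.5,interpolation=cv2.INTER_CUBIC))
```

```text
clock 2.8 pos [0.4782 0.1437 0.3003] F [-0.9  0.1 -0.2] w 0.0854 toolx [-0.     0.001 -1.   ] tooly [0.165 0.986 0.001] q6 -1.25
shift [69.3 -0.7  0.9] turn 0.0
```

View pics/a_scene.png

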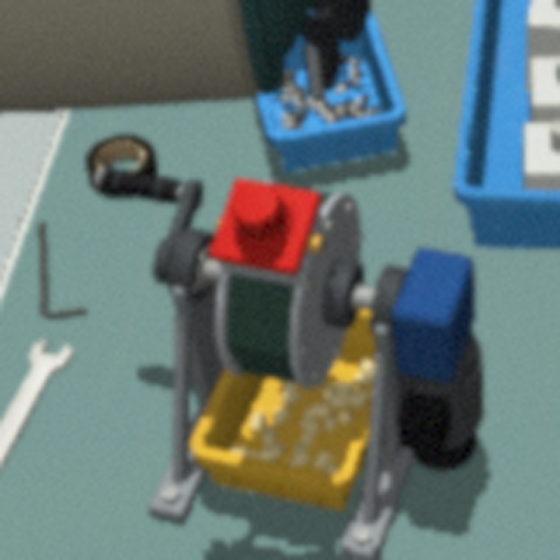

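View pics/a_top.png

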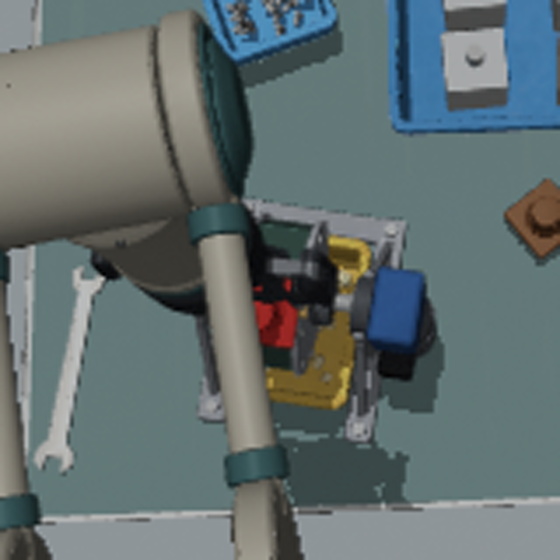

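The gripper is above the cap: the knob is at scene crop (262,220), and the fingers in the scene view project above it. Descending now.

step_arm(targets=[[[20,0,0],0],[[40,-0.7,0.9],0],[[55,-0.7,0.9],0],[[63,-0.7,0.9],0],[[69,-0.7,0.9],0],[[69,-0.7,0.9],0]])

```text
clock: 3.5
position: [0.4793, 0.1424, 0.231]
ee_rot: [0.704, 0.058, 0.705, -0.059]
contact_force: [-0.5, -0.5, -0.3]
width: 0.0852
```

step_arm(targets=[[[0,0,0],0],[[0,0,0],0],[[0,0,0],0],[[0,0,0],0],[[0,0,0],0],[[0,0,0],0],[[0,0,0],0],[[0,0,0],0]], grip=1, grip_force=45)

```text
clock: 4.3
position: [0.4797, 0.142, 0.2312]
ee_rot: [0.705, 0.059, 0.705, -0.059]
contact_force: [0.3, -0.4, 0.3]
width: 0.0
```

Run:
```python
from go import *
import cv2
need(tw(-29.5,0,231),np.pi/2+Q[2])
p=manip.get_image("scene");i=p["image"][130:290,180:340]
cv2.imwrite(f"pics/b_scene.png",cv2.resize(i[:,:,::-1],None,fx=3.5,fy=3.5,interpolation=cv2.INTER_CUBIC))
```

```text
clock 4.3 pos [0.4797 0.142  0.2312] F [ 0.3 -0.4  0.3] w 0.0 toolx [-0.  0. -1.] tooly [0.166 0.986 0.   ] q6 -1.26
shift [ 0.2  0.7 -0.9] turn -0.0
```

View pics/b_scene.png

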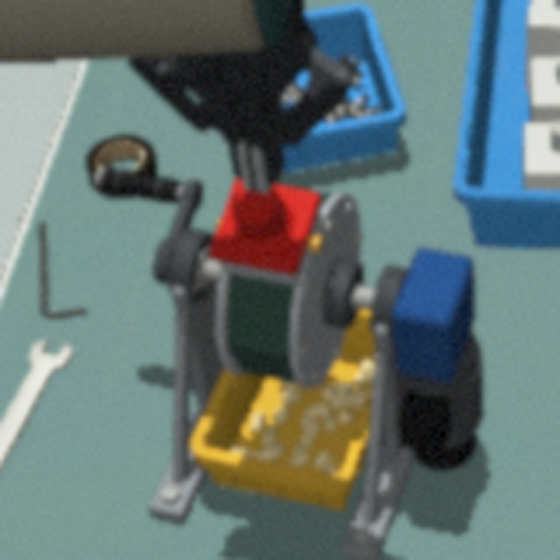

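Run:
```python
from go import *
from h import *
s=manip.get_state()
for n in("scene","top"):
    p=manip.get_image(n)
    t=s["position"];X=np.array([t,t+[0,0,.0187],t+[0,0,.06]])
    kb=world(barrelT(np.array([[0,0,.086],[0,0,.112],[0,0,.078]]),0),Q)
    print(n,np.round(proj(p,X)),np.round(proj(p,kb)))
    x0,y0=(225,140) if n=="scene" else (235,180)
    i=p["image"][y0:y0+75,x0:x0+75]
    i=cv2.resize(i[:,:,::-1],None,fx=8,fy=8,interpolation=cv2.INTER_CUBIC)
    for u in proj(p,X): cv2.circle(i,tuple(((u+.5-[x0,y0])*8).astype(int)),4,(255,0,255),-1)
    for u in proj(p,kb): cv2.circle(i,tuple(((u+.5-[x0,y0])*8).astype(int)),4,(255,255,0),-1)
    cv2.imwrite(f"pics/c_{n}.png",i)
```

```text
scene [[256. 192.]
 [255. 186.]
 [252. 171.]] [[256. 193.]
 [254. 187.]
 [257. 194.]]
top [[264. 218.]
 [263. 217.]
 [260. 215.]] [[264. 217.]
 [262. 219.]
 [265. 217.]]
```

View pics/c_scene.png

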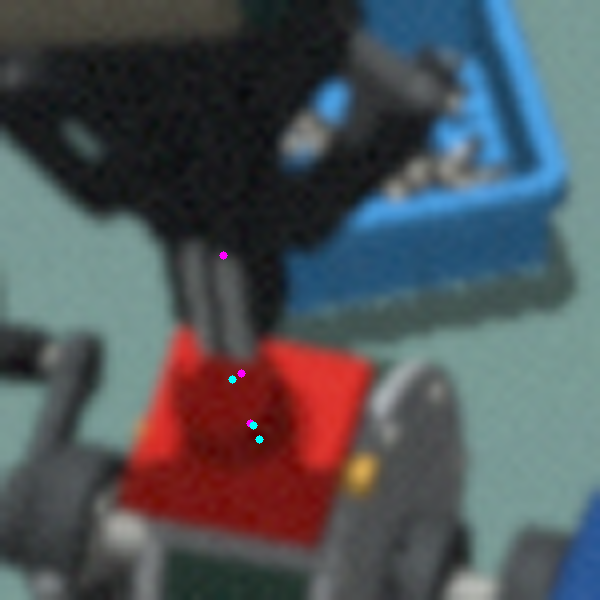

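View pics/c_top.png

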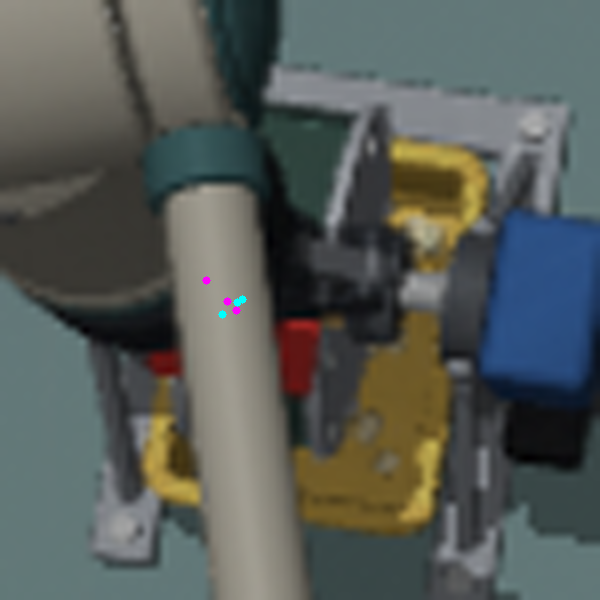

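The picture disagrees with the state. The closed fingertips end at c_scene crop (225,355), but the reported TCP projects to (250,423). They are either above the knob or behind it, so I'm checking the TCP against the first pictures.

Run:
```python
from h import *
import pickle
ims=pickle.load(open("ims.pkl","rb"))
p=ims["top"];t=np.array([.1366,.5586,.198]);R=np.array([.238,.971,0])
X=np.array([t+[0,0,-.0]-R*.04,t+R*.04,t,t+[0,0,.03],t+[0,0,.06],t+[0,0,.1]])
u=proj(p,X);print(u.round(1))
i=cv2.resize(p["image"][330:400,40:140][:,:,::-1],None,fx=7,fy=7,interpolation=cv2.INTER_CUBIC)
for a in u: cv2.circle(i,tuple(((a+.5-[40,330])*7).astype(int)),3,(255,0,255),-1)
cv2.imwrite("pics/tcp0.png",i)
```

```text
[[118.  363.5]
 [ 87.9 356.7]
 [103.  360.1]
 [ 95.9 362.7]
 [ 88.5 365.5]
 [ 77.7 369.6]]
```

View pics/tcp0.png

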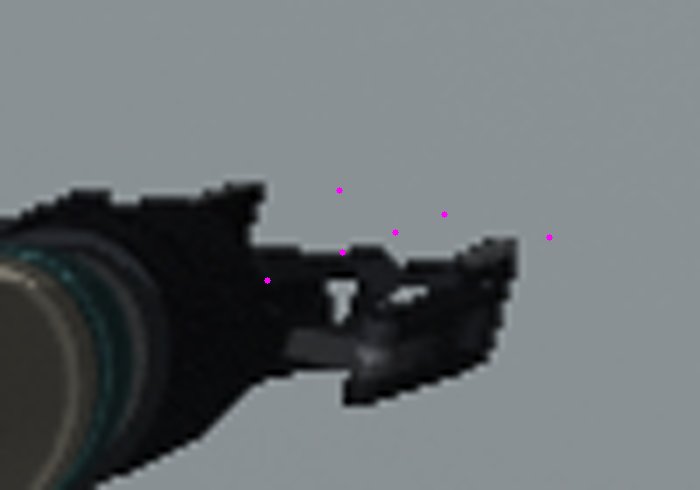

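The start picture agrees with the second reading: the real finger ends sit about 25 mm higher than the reported TCP, with no sideways offset. So the fingers shut just above the knob. I'll open them, lower 18 mm with the fingers straddling the flange in free space, and look.

step_arm(targets=[[[0,0,0],0],[[0,0,0],0],[[0,0,0],0],[[0,0,0],0],[[0,0,0],0],[[0,0,0],0],[[6,0,0],0],[[12,0,0],0],[[18,0,0],0],[[18,0,0],0]], grip=0)

```text
clock: 5.45
position: [0.4788, 0.1419, 0.2119]
ee_rot: [0.704, 0.059, 0.706, -0.059]
contact_force: [0.1, -0.2, 0.5]
width: 0.0854
```

```bash
cat > see.py <<'E'
import sys
from go import *
from h import *
def see(name,n="scene",box=(225,140,75,75),f=8,pts=None):
    p=manip.get_image(n);x0,y0,w,h=box
    i=cv2.resize(p["image"][y0:y0+h,x0:x0+w][:,:,::-1],None,fx=f,fy=f,interpolation=cv2.INTER_CUBIC)
    s=manip.get_state();t=s["position"];X=np.array([t]) if pts is None else np.array(pts)
    for u in proj(p,X): cv2.circle(i,tuple(((u+.5-[x0,y0])*f).astype(int)),3,(255,0,255),-1)
    cv2.imwrite(f"pics/{name}.png",i); print(np.round(t,4),np.round(s["contact_force"],1),round(s["width"],4),round(s["clock"],2));return p
E
python3 -c "
from see import *
see('d1')"
```

```text
[0.4792 0.142  0.2125] [ 0.5 -0.4 -0.7] 0.0855 5.5
```

View pics/d1.png

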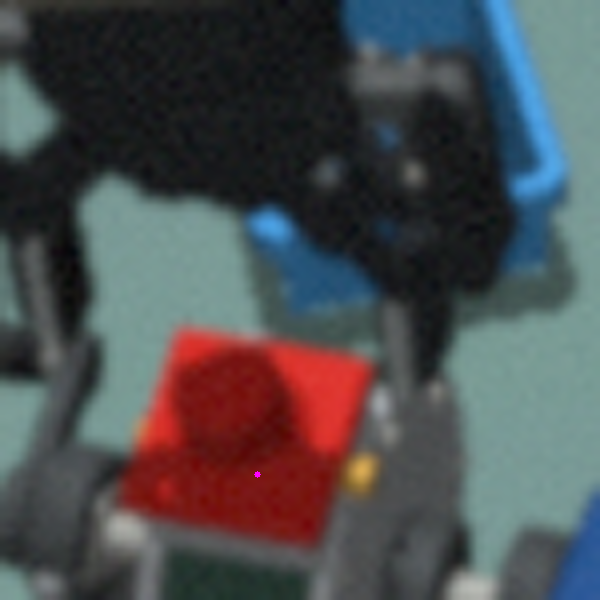

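Open fingertips now show at crop (55,365) and (417,390), straddling the knob at (237,385) and centred on it. The real tips are about 24–34 mm above the reported TCP. I'll lower 6 mm more and close gently.

step_arm(targets=[[[3,0,0],0],[[6,0,0],0],[[6,0,0],0],[[6,0,0],0]])

```text
clock: 5.9
position: [0.4797, 0.142, 0.2072]
ee_rot: [0.705, 0.059, 0.705, -0.059]
contact_force: [0.3, 0.6, 0.2]
width: 0.0856
```

step_arm(targets=[[[0,0,0],0],[[0,0,0],0],[[0,0,0],0],[[0,0,0],0],[[0,0,0],0],[[0,0,0],0],[[0,0,0],0]], grip=1, grip_force=40)

```text
clock: 6.6
position: [0.4802, 0.1445, 0.208]
ee_rot: [0.705, 0.061, 0.704, -0.057]
contact_force: [-0.1, 4.9, 2.5]
width: 0.0263
```

```bash
python3 -c "
from see import *
see('d2')"
```

```text
[0.4802 0.1445 0.208 ] [-0.3  4.7  3.2] 0.0258 6.65
```

View pics/d2.png

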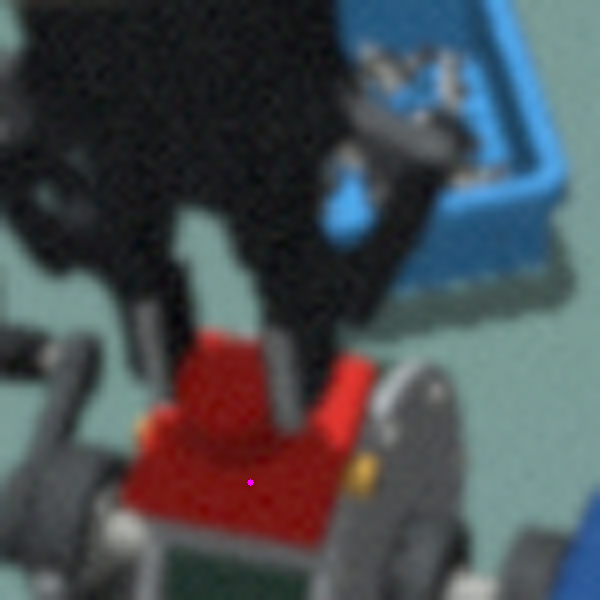

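The fingers are now on both sides of the knob, with tips at crop (160,400) and (290,430) just above the flange, and the width reads 26 mm. I'll raise the grip, relax the 2.5 mm sideways offset and begin pulling along the neck.

step_arm(targets=[[[0,1,0],0],[[0,2,0],0],[[0,2,0],0],[[-1,2,-0.3],0],[[-2,2,-0.6],0],[[-3,2,-0.9],0],[[-4,2,-1.2],0],[[-5,2,-1.5],0]], grip_force=60)

```text
clock: 7.45
position: [0.4784, 0.1446, 0.2121]
ee_rot: [0.704, 0.059, 0.705, -0.059]
contact_force: [1.1, 4.3, -0.2]
width: 0.0253
```

```bash
python3 -c "
from see import *
see('d3')"
```

```text
[0.4783 0.1447 0.2126] [-1.1  4.8  1.8] 0.0252 7.5
```

View pics/d3.png

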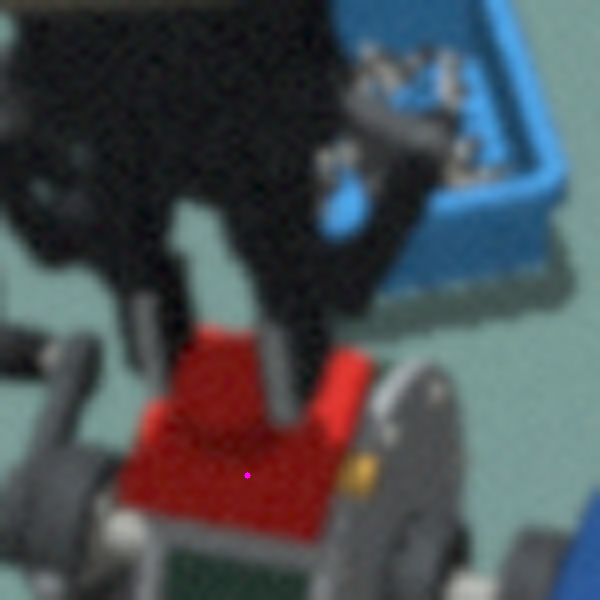

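step_arm(targets=[[[-2,0,-0.6],0],[[-4,0,-1.2],0],[[-6,0,-1.9],0],[[-8,0,-2.5],0],[[-9,0,-2.8],0]])

```text
clock: 8.0
position: [0.4754, 0.1434, 0.2214]
ee_rot: [0.705, 0.058, 0.705, -0.06]
contact_force: [0.7, -0.5, -0.9]
width: 0.0251
```

```bash
python3 -c "
from see import *
see('d4')"
```

```text
[0.4755 0.1436 0.2215] [ 0.5  0.6 -0.6] 0.0257 8.05
```

View pics/d4.png

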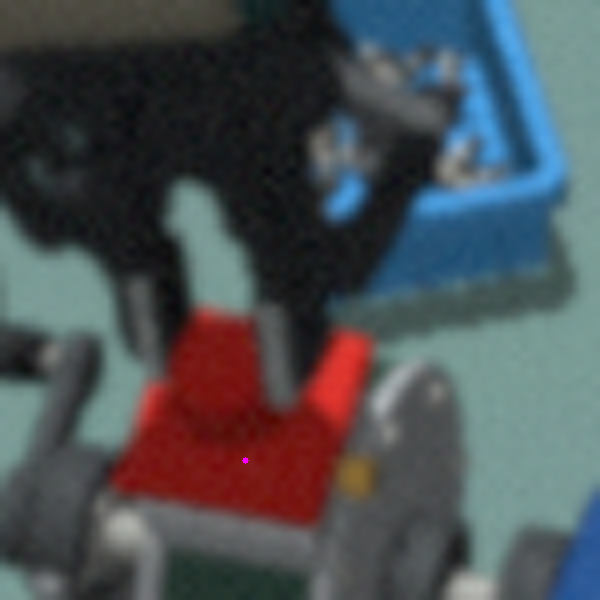

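The cap is rising with the gripper: the flange's lower edge went from crop row 545 to 525, and the neck's aluminium rim shows beneath it. I'll keep pulling along the neck.

step_arm(targets=[[[-3,0,-0.9],0],[[-6,0,-1.9],0],[[-9,0,-2.8],0],[[-12,0,-3.7],0],[[-16,0,-5],0],[[-24,0,-7.5],0],[[-32,0,-10],0],[[-32,0,-10],0]])

```text
clock: 8.85
position: [0.4665, 0.1466, 0.2549]
ee_rot: [0.706, 0.059, 0.704, -0.058]
contact_force: [-0.2, 1.4, -0.1]
width: 0.0253
```

```bash
python3 -c "
from see import *
see('d5',box=(215,120,75,95),f=6)
need([.42,-.10,.30],np.pi/2+Q[2])"
```

```text
[0.4663 0.1465 0.2542] [ 0.1 -0.1 -0.5] 0.0254 8.9
clock 8.9 pos [0.4663 0.1465 0.2542] F [ 0.1 -0.1 -0.5] w 0.0254 toolx [ 0.002  0.    -1.   ] tooly [0.166 0.986 0.001] q6 -1.24
shift [ -46.  -250.8   -4.8] turn -0.0
```

View pics/d5.png

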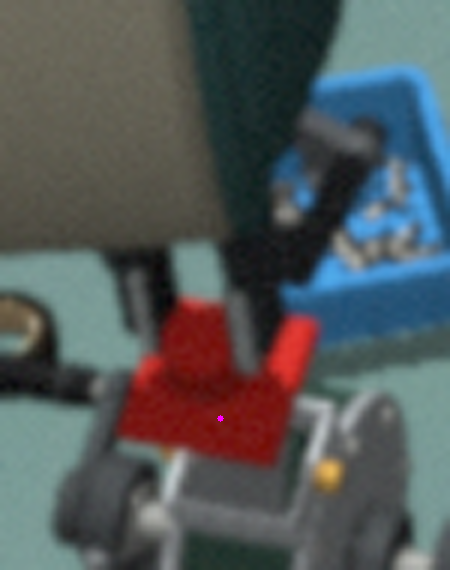

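The cap is off and in the gripper, and the open neck rim shows at crop (250,470). Lifting, then carrying it to the free mat at about (0.42, -0.10).

step_arm(targets=[[[-25,0,0],0],[[-46,0,0],0],[[-46,-20,0],0],[[-46,-45,0],0],[[-46,-75,-1],0],[[-46,-105,-2],0],[[-46,-135,-3],0],[[-46,-165,-4],0],[[-46,-195,-5],0],[[-46,-225,-5],0],[[-46,-245,-5],0],[[-46,-251,-5],0],[[-46,-251,-5],0],[[-46,-251,-5],0]])

```text
clock: 10.3
position: [0.4195, -0.0995, 0.2991]
ee_rot: [0.705, 0.059, 0.705, -0.058]
contact_force: [0.3, -0.4, -0.9]
width: 0.0252
```

```bash
python3 -c "
from see import *
see('e1',box=(280,90,130,190),f=3)
see('e1t','top',box=(280,130,140,110),f=5)
need([.42,-.10,.03],np.pi/2+Q[2])"
```

```text
[ 0.4195 -0.0994  0.2991] [ 1.   0.  -0.5] 0.0254 10.35
[ 0.4196 -0.0994  0.2992] [ 0.8 -0.1 -1. ] 0.0252 10.4
clock 10.4 pos [ 0.4196 -0.0994  0.2992] F [ 0.8 -0.1 -1. ] w 0.0252 toolx [ 0.     0.001 -1.   ] tooly [0.164 0.986 0.001] q6 -1.8
shift [269.2  -0.7   0.5] turn 0.0
```

View pics/e1.png

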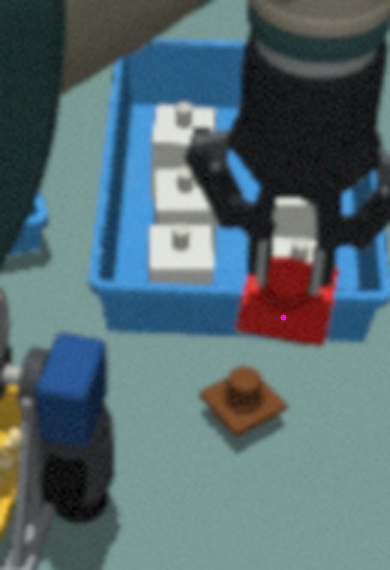

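View pics/e1t.png

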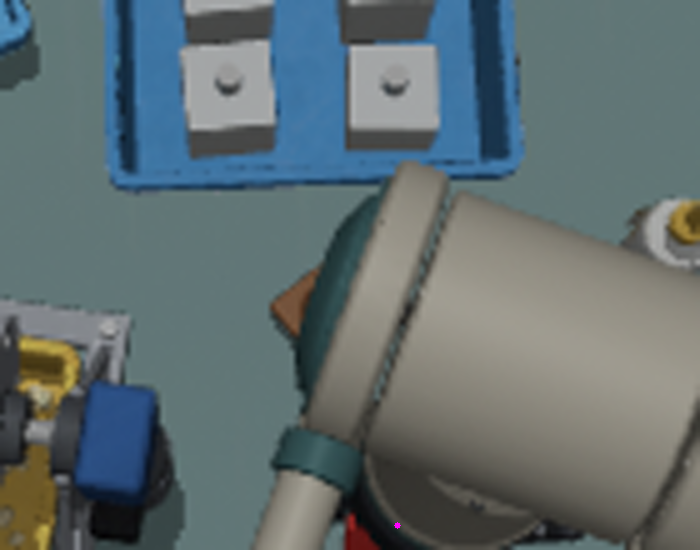

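```bash
python3 -c "
from see import *
print(manip.get_state()['qpos'].round(3))
see('e2',box=(0,0,640,400),f=1)
see('e2t','top',box=(0,0,640,400),f=1)
"
```

```text
[-3.950e-01  9.000e-03  1.584e+00  1.000e-03  1.549e+00 -1.800e+00]
[ 0.4195 -0.0994  0.2992] [ 0.2  0.2 -1.2] 0.025 10.45
[ 0.4196 -0.0994  0.2992] [-0.4  0.  -1.1] 0.0255 10.5
```

View pics/e2.png

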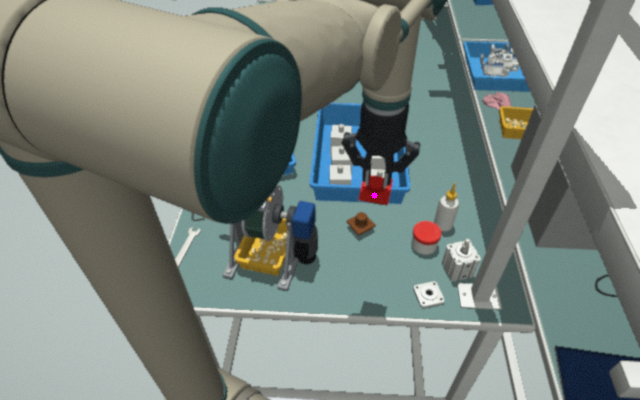

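View pics/e2t.png

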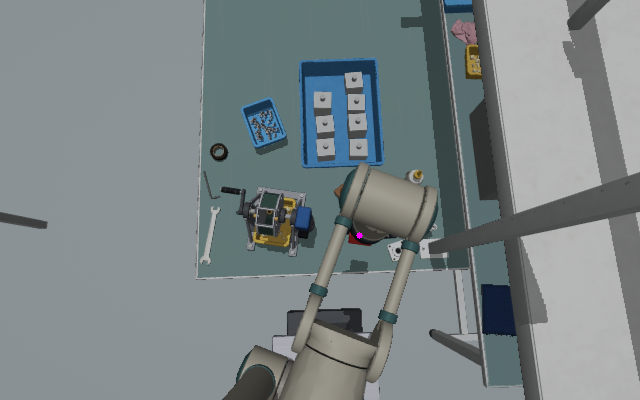

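The neck at top (268,213) is now open. The big arm cylinders are elbow-high, and the gripper and cap hang free over bare mat. Lowering.

step_arm(targets=[[[30,0,0],0],[[70,0,0],0],[[110,0,0],0],[[150,0,0],0],[[190,0,0],0],[[220,0,0],0],[[245,0,0],0],[[260,0,0],0],[[266,0,0],0],[[266,0,0],0]])

```text
clock: 11.5
position: [0.4192, -0.0998, 0.0327]
ee_rot: [0.704, 0.059, 0.705, -0.058]
contact_force: [-0.5, 0.4, -0.7]
width: 0.0253
```

```bash
python3 -c "
from see import *
see('e3',box=(310,180,110,80),f=7)
"
```

```text
[ 0.4199 -0.1002  0.0334] [ 1.   0.3 -0.3] 0.025 11.55
```

View pics/e3.png

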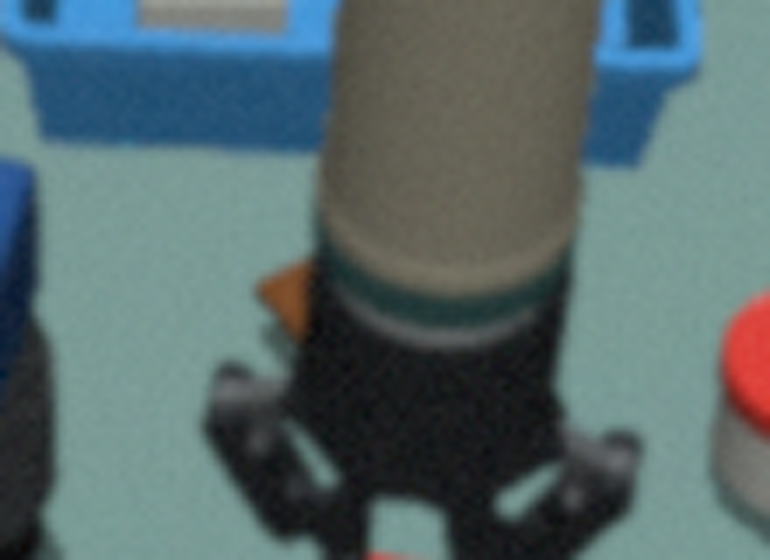

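step_arm(targets=[[[4,0,0],0],[[8,0,0],0],[[12,0,0],0],[[14,0,0],0],[[14,0,0],0]])

```text
clock: 12.05
position: [0.4191, -0.1002, 0.0189]
ee_rot: [0.704, 0.059, 0.705, -0.059]
contact_force: [0.4, -0.4, 0.3]
width: 0.0251
```

```bash
python3 -c "
from see import *
see('e4',box=(320,235,110,80),f=7)
"
```

```text
[ 0.4193 -0.1003  0.0191] [ 0.6  0.2 -0. ] 0.0249 12.1
```

View pics/e4.png

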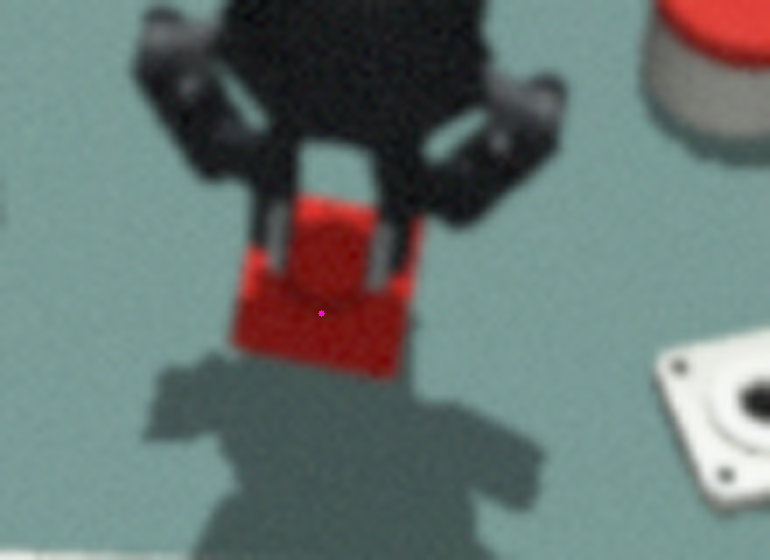

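step_arm(targets=[[[2,0,0],0],[[4,0,0],0],[[6,0,0],0],[[8,0,0],0],[[8,0,0],0]], grip_force=25)

```text
clock: 12.6
position: [0.4191, -0.1002, 0.0108]
ee_rot: [0.704, 0.059, 0.705, -0.059]
contact_force: [0.4, -0.3, -0.7]
width: 0.0253
```

step_arm(targets=[[[2,0,0],0],[[3,0,0],0],[[4,0,0],0],[[4,0,0],0]])

```text
clock: 13.0
position: [0.4216, -0.1008, 0.0089]
ee_rot: [0.706, 0.059, 0.703, -0.059]
contact_force: [0.2, 2.0, 13.0]
width: 0.0253
```

The spigot's near edge touches the mat at 13 N, with the cap still leaning 0.3 rad. I'll swing the knob +x about that edge so the cap pivots flat in the pads.

step_arm(targets=[[[0,0,2],0],[[0,0,4],0],[[0.5,0,6],0],[[1,0,8],0],[[1.5,0,10],0],[[2,0,12],0],[[2,0,12],0]], grip_force=20)

```text
clock: 13.7
position: [0.4307, -0.1021, 0.006]
ee_rot: [0.704, 0.059, 0.705, -0.059]
contact_force: [-3.6, 1.2, 10.1]
width: 0.0253
```

```bash
python3 -c "
from see import *
see('e5',box=(320,235,110,80),f=7)
"
```

```text
[ 0.4307 -0.1021  0.006 ] [-3.2  0.8 10.3] 0.0253 13.75
```

View pics/e5.png

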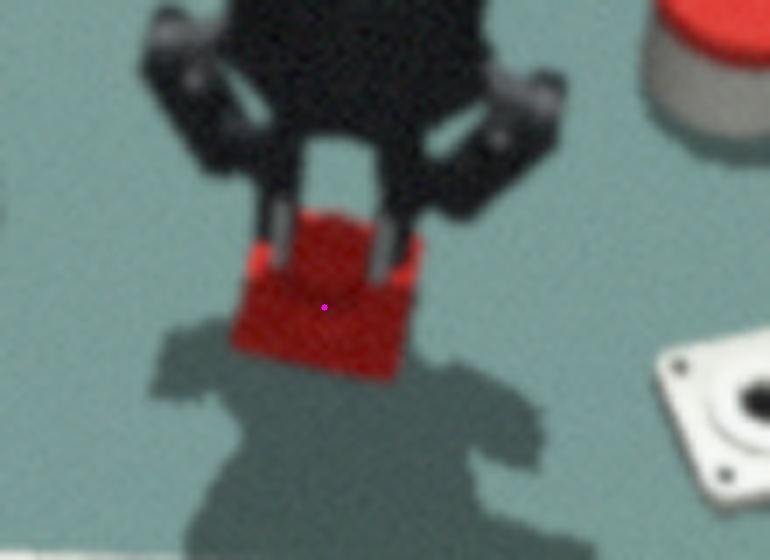

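step_arm(targets=[[[1,0,1],0],[[2,0,2],0],[[2,0,2],0]])

```text
clock: 14.05
position: [0.4339, -0.1028, 0.0046]
ee_rot: [0.705, 0.059, 0.704, -0.059]
contact_force: [-2.0, 1.4, 13.6]
width: 0.0255
```

step_arm(targets=[[[0,0,0],0],[[0,0,0],0],[[0,0,0],0],[[0,0,0],0],[[0,0,0],0],[[0,0,0],0]], grip=0)

```text
clock: 14.65
position: [0.4332, -0.1026, 0.0031]
ee_rot: [0.705, 0.059, 0.705, -0.059]
contact_force: [0.2, -0.0, -0.2]
width: 0.0851
```

```bash
python3 -c "
from see import *
see('e6',box=(320,235,110,80),f=7)
"
```

```text
[ 0.4332 -0.1026  0.0031] [-0.9  0.4  0.1] 0.0855 14.7
```

View pics/e6.png

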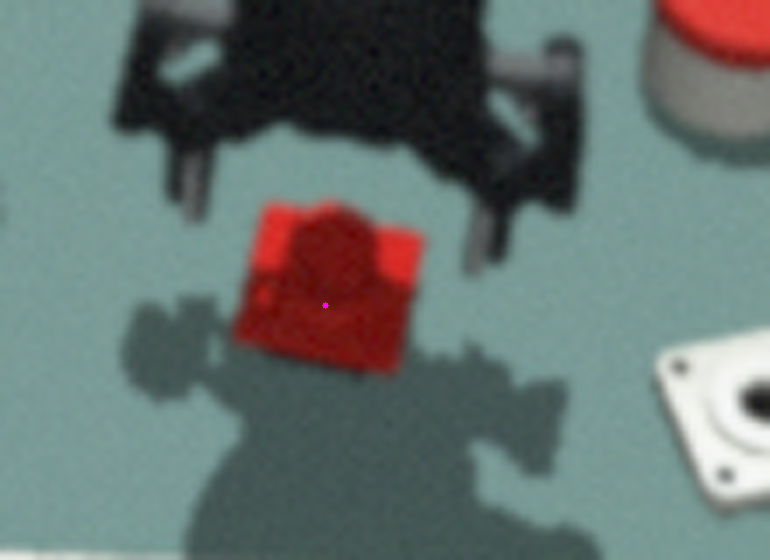

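The cap stands flat on the mat at crop (325,290) and the gripper force is zero. Next the crank. The jaw grip showed the tumbler about 2 mm further in +y, so I'll use y = 0.140.

```bash
sed -i 's/^Q=.*/Q=(.508,.140,-.166)/' go.py; python3 -c "
from see import *
need(tw(47.7,124,260),Q[2])"
```

```text
clock 14.7 pos [ 0.4332 -0.1026  0.0031] F [-0.9  0.4  0.1] w 0.0855 toolx [-0.  0. -1.] tooly [0.166 0.986 0.   ] q6 -1.79
shift [-256.9  375.7   81.2] turn 90.0
```

step_arm(targets=[[[-40,0,0],0],[[-85,0,0],0],[[-130,0,0],0],[[-175,0,0],0],[[-220,0,0],0],[[-257,0,0],0],[[-257,30,7],8],[[-257,60,13],16],[[-257,95,20],24],[[-257,130,28],32],[[-257,165,36],40],[[-257,200,43],48],[[-257,235,50],56],[[-257,270,58],64],[[-257,300,65],72],[[-257,330,71],80],[[-257,355,77],88],[[-257,376,81],90],[[-257,376,81],90],[[-257,376,81],90]])

```text
clock: 16.7
position: [0.575, 0.2546, 0.2596]
ee_rot: [-0.457, -0.539, -0.457, 0.54]
contact_force: [0.2, 0.1, 0.4]
width: 0.0856
```

```bash
python3 -c "
from see import *
need(tw(47.7,124,160),Q[2])
h=[tw(47.7,95,160),tw(47.7,122,160),tw(47.7,149,160)]
see('f1',box=(170,110,120,110),f=5,pts=h+[manip.get_state()['position']])
see('f1t','top',box=(190,140,140,110),f=5,pts=h)
see('f1c','top',box=(310,200,100,80),f=6)
"
```

```text
clock 16.7 pos [0.575  0.2546 0.2596] F [0.2 0.1 0.4] w 0.0856 toolx [-0.001 -0.001 -1.   ] tooly [ 0.986 -0.164 -0.001] q6 0.47
shift [99.6  0.6 -0. ] turn 0.0
[0.575  0.2541 0.2599] [-0.   0.1  0.7] 0.0858 16.75
[0.575  0.2538 0.2601] [ 0.1  0.4 -0.2] 0.0856 16.8
[0.5751 0.2537 0.2603] [-0.5  1.   0.4] 0.0853 16.85
```

View pics/f1.png

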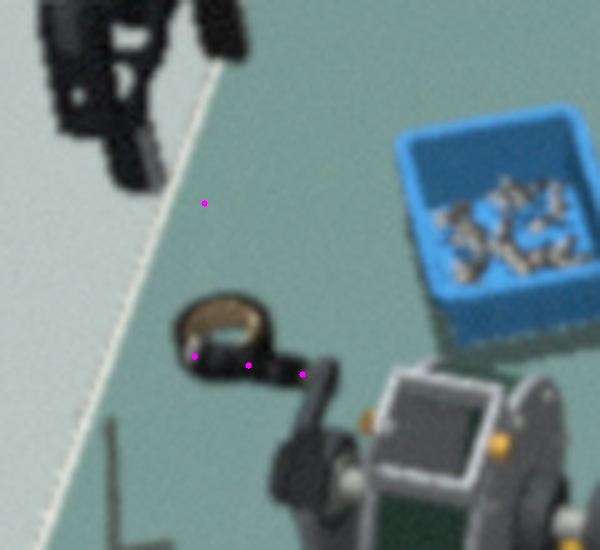

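View pics/f1t.png

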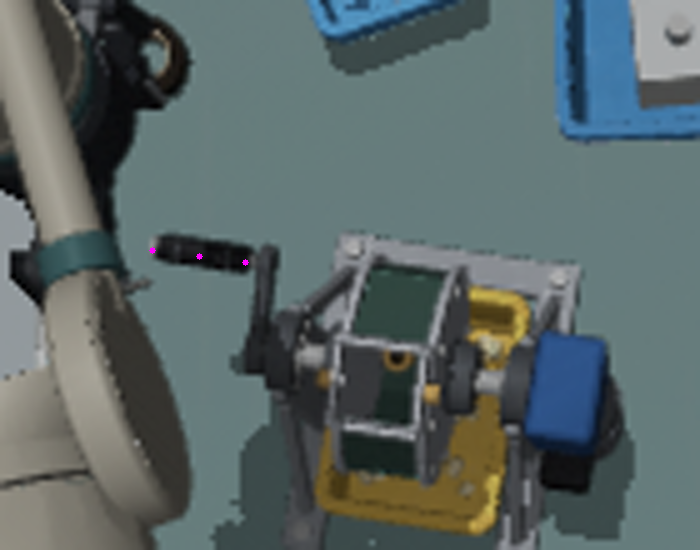

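View pics/f1c.png

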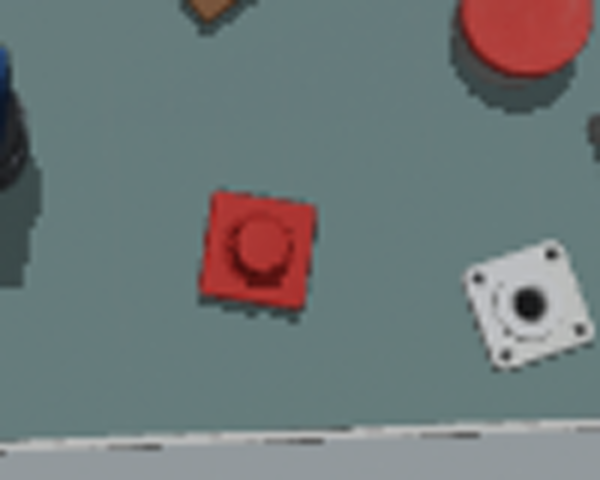

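The handle is at top crop (200,252), about 2 mm beyond the prediction in x. The cap stands flat on the mat at top (353,241), clear of everything. Lowering over the handle with the jaws open along x.

step_arm(targets=[[[30,2,0],0],[[65,2,0],0],[[95,2,0],0],[[115,2,0],0],[[125,2,0],0],[[125,2,0],0]])

```text
clock: 17.45
position: [0.5765, 0.2534, 0.1342]
ee_rot: [-0.456, -0.539, -0.457, 0.541]
contact_force: [0.1, -0.9, 0.7]
width: 0.0853
```

```bash
python3 -c "
from see import *
h=[tw(49.7,95,160),tw(49.7,122,160),tw(49.7,149,160)]
see('f2',box=(180,130,100,90),f=7,pts=h+[manip.get_state()['position']])
see('f2t','top',box=(190,140,100,90),f=6,pts=h)
"
```

```text
[0.5775 0.2539 0.1355] [0.3 0.7 0. ] 0.0856 17.5
[0.5782 0.2543 0.1364] [ 0.  -0.   0.2] 0.0856 17.55
```

View pics/f2.png

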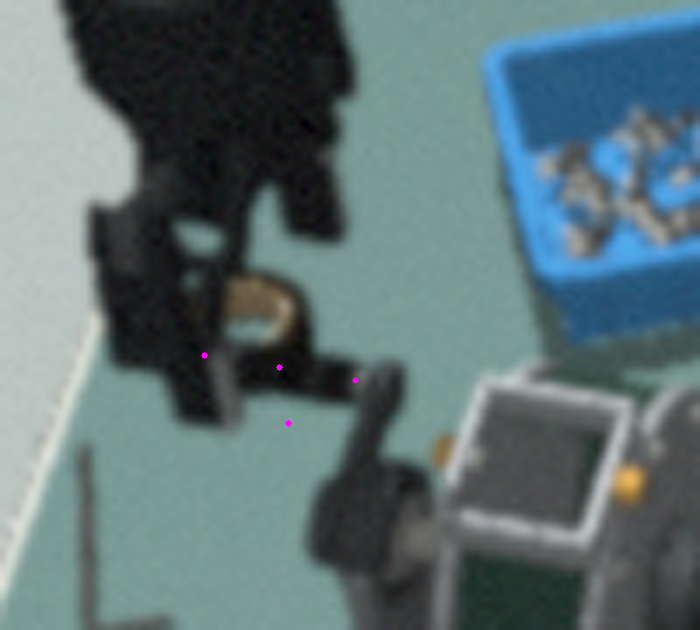

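View pics/f2t.png

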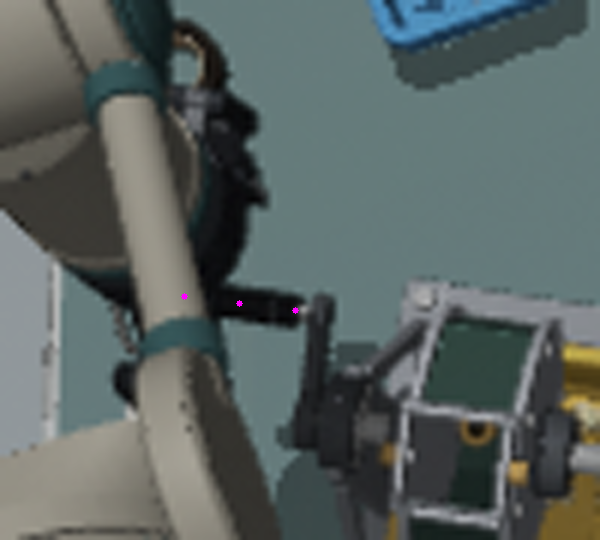

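Open tips are at crop (207,420) near and (315,238) far, straddling the handle at (280,367) about 4 mm outboard of its middle. Lowering 14 mm and closing.

step_arm(targets=[[[5,0,1],0],[[10,0,2],0],[[14,0,3],0],[[14,0,3],0],[[14,0,3],0]])

```text
clock: 18.05
position: [0.5768, 0.2514, 0.1211]
ee_rot: [-0.457, -0.54, -0.457, 0.54]
contact_force: [0.3, -0.1, 0.3]
width: 0.0851
```

step_arm(targets=[[[0,0,0],0],[[0,0,0],0],[[0,0,0],0],[[0,0,0],0],[[0,0,0],0],[[0,0,0],0],[[0,0,0],0],[[0,0,0],0]], grip=1, grip_force=30)

```text
clock: 18.85
position: [0.5767, 0.2515, 0.1213]
ee_rot: [-0.457, -0.54, -0.457, 0.54]
contact_force: [-0.8, 0.1, 0.9]
width: 0.0155
```

```bash
python3 -c "
from see import *
h=[tw(49.7,122,160)]
see('f3',box=(180,130,100,90),f=7,pts=h+[manip.get_state()['position']])
see('f3t','top',box=(190,140,100,90),f=6,pts=h)
"
```

```text
[0.5768 0.2515 0.1213] [-0.5  1.  -0.2] 0.0155 18.9
[0.5768 0.2515 0.1213] [-1.2  0.   1.8] 0.0155 18.95
```

View pics/f3.png

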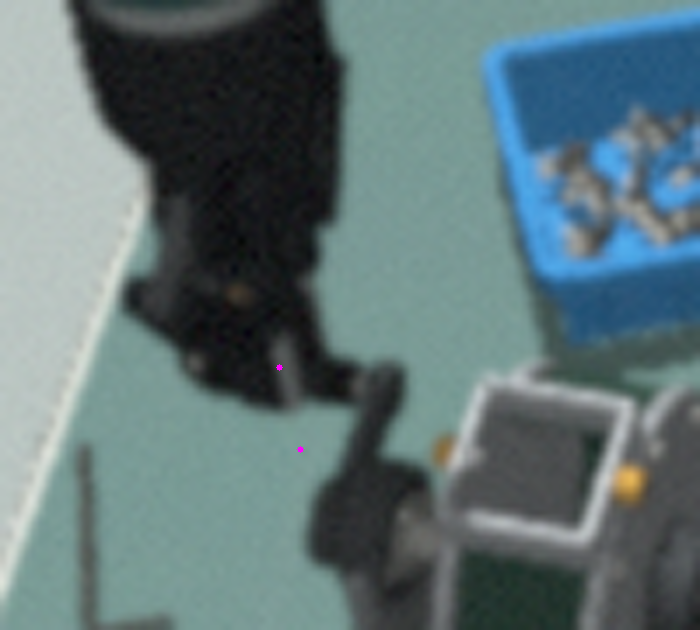

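The handle is held: width 15.5 mm, near-zero force, and the arm meets the crank at crop (375,370). I'll work out the arc in tool axes.

```bash
python3 -c "
import numpy as np
t0=.30
for b in np.arange(.142,2.85,.142):
    t=t0+b; print(round(b,3),[round(-50*(np.sin(t)-np.sin(t0)),1),round(50*(np.cos(t)-np.cos(t0)),1)])"
```

```text
0.142 [np.float64(-6.6), np.float64(-2.6)]
0.284 [np.float64(-12.8), np.float64(-6.1)]
0.426 [np.float64(-18.4), np.float64(-10.4)]
0.568 [np.float64(-23.4), np.float64(-15.4)]
0.71 [np.float64(-27.6), np.float64(-21.2)]
0.852 [np.float64(-30.9), np.float64(-27.4)]
0.994 [np.float64(-33.3), np.float64(-34.1)]
1.136 [np.float64(-34.8), np.float64(-41.0)]
1.278 [np.float64(-35.2), np.float64(-48.1)]
1.42 [np.float64(-34.7), np.float64(-55.2)]
1.562 [np.float64(-33.1), np.float64(-62.1)]
1.704 [np.float64(-30.6), np.float64(-68.8)]
1.846 [np.float64(-27.2), np.float64(-75.0)]
1.988 [np.float64(-22.9), np.float64(-80.6)]
2.13 [np.float64(-17.9), np.float64(-85.6)]
2.272 [np.float64(-12.2), np.float64(-89.9)]
2.414 [np.float64(-6.0), np.float64(-93.3)]
2.556 [np.float64(0.7), np.float64(-95.7)]
2.698 [np.float64(7.6), np.float64(-97.3)]
2.84 [np.float64(14.7), np.float64(-97.8)]
```

step_arm(targets=[[[-3.3,-1.2,0],0],[[-6.6,-2.6,0],0],[[-9.8,-4.3,0],0],[[-12.8,-6.1,0],0],[[-15.7,-8.2,0],0],[[-18.4,-10.4,0],0],[[-23.4,-15.4,0],0],[[-27.6,-21.2,0],0],[[-27.6,-21.2,0],0]])

```text
clock: 19.85
position: [0.5544, 0.2557, 0.1499]
ee_rot: [-0.456, -0.54, -0.457, 0.54]
contact_force: [-2.0, 2.3, -0.5]
width: 0.0158
```

```bash
python3 -c "
from see import *
see('g1',box=(180,130,120,100),f=6)
print(manip.get_state()['qpos'].round(2))
"
```

```text
[0.5544 0.2557 0.1499] [-2.2  3.1  0.3] 0.0156 19.9
[0.32 0.36 1.5  0.   1.28 0.48]
```

View pics/g1.png

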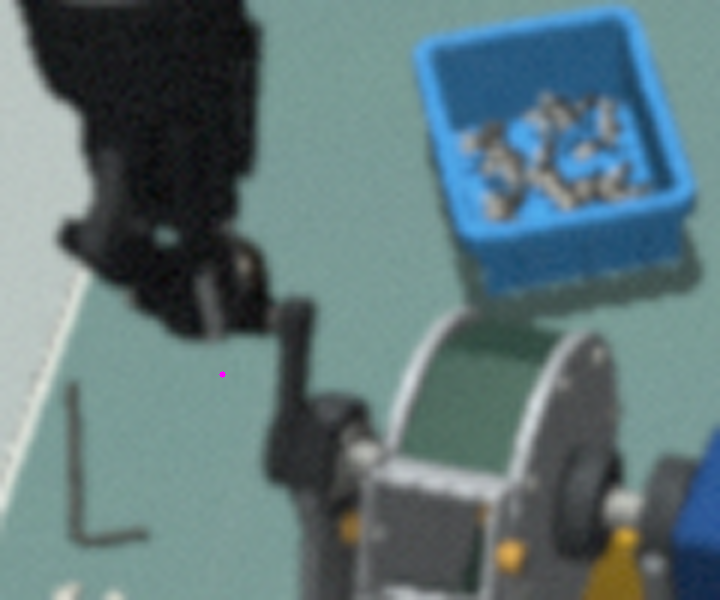

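The crank and barrel follow: the neck is now tilting to the near side at crop (430,530), with forces under 4 N. Continuing over the top.

step_arm(targets=[[[-3.3,-6.2,0],0],[[-5.7,-12.9,0],0],[[-7.2,-19.8,0],0],[[-7.6,-26.9,0],0],[[-7.1,-34,0],0],[[-5.5,-40.9,0],0],[[-3,-47.6,0],0],[[-3,-47.6,0],0]])

```text
clock: 20.7
position: [0.5101, 0.264, 0.1525]
ee_rot: [0.457, 0.541, 0.456, -0.538]
contact_force: [3.7, 5.0, -4.2]
width: 0.0156
```

```bash
python3 -c "
from see import *
see('g2',box=(190,140,120,130),f=5)
"
```

```text
[0.5101 0.264  0.1525] [ 4.4  5.  -4.3] 0.0159 20.75
```

View pics/g2.png

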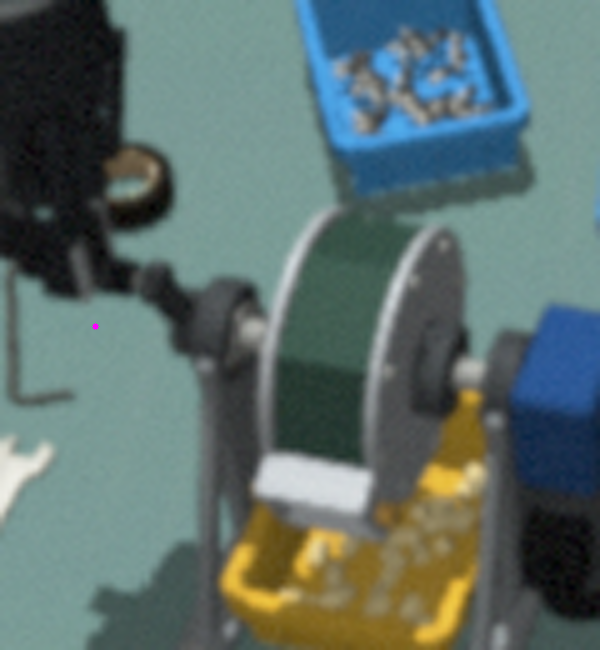

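The neck is just past horizontal on the near side at crop (310,485), and nothing has spilled. Completing the turn to straight down.

step_arm(targets=[[[3.4,-6.2,0],0],[[7.7,-11.8,0],0],[[12.7,-16.8,0],0],[[18.4,-21.1,0],0],[[24.6,-24.5,0],0],[[31.3,-26.9,0],0],[[38.2,-28.5,0],0],[[45.3,-29,0],0],[[45.3,-29,0],0],[[45.3,-29,0],0],[[45.3,-29,0],0],[[45.3,-29,0],0]])

```text
clock: 21.95
position: [0.4806, 0.2695, 0.1065]
ee_rot: [0.456, 0.541, 0.457, -0.539]
contact_force: [2.6, 7.5, -3.5]
width: 0.0157
```

```bash
python3 -c "
from see import *
see('g3',box=(190,140,120,130),f=5)
p=see('g3t','top',box=(230,170,90,90),f=6)
p2=manip.get_image('scene')
for n,q in (('top',p),('scene',p2)):
  for t in('bush1','port','bin','crank_handle'):
    for d in manip.search_frame(q,t)[:5]: print(n,t,np.round(d['xyz'],3),round(d['confidence'],2),proj(q,np.array([d['xyz']])).round())
"
```

```text
[0.4806 0.2695 0.1066] [ 2.1  6.7 -2.1] 0.0154 22.0
[0.4806 0.2695 0.1066] [ 2.4  7.  -1.6] 0.0156 22.05
top bush1 [ 0.547 -0.24   0.054] 0.66 [[394. 201.]]
top port [0.498 0.141 0.186] 0.56 [[267. 214.]]
top bin [0.454 0.122 0.017] 0.72 [[281. 236.]]
top bin [0.479 0.254 0.151] 0.43 [[229. 224.]]
top crank_handle [0.455 0.12  0.012] 0.57 [[282. 236.]]
top crank_handle [0.478 0.25  0.15 ] 0.46 [[230. 225.]]
scene bush1 [0.483 0.137 0.019] 0.45 [[268. 253.]]
scene bush1 [0.501 0.16  0.02 ] 0.45 [[259. 246.]]
scene port [0.479 0.137 0.167] 0.74 [[261. 214.]]
scene bin [0.48  0.148 0.019] 0.69 [[263. 253.]]
scene crank_handle [0.474 0.254 0.15 ] 0.47 [[209. 218.]]
```

View pics/g3.png

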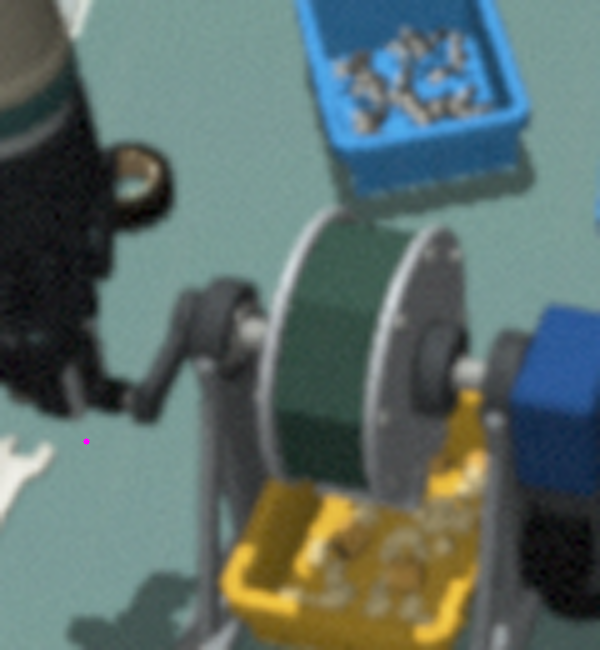

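View pics/g3t.png

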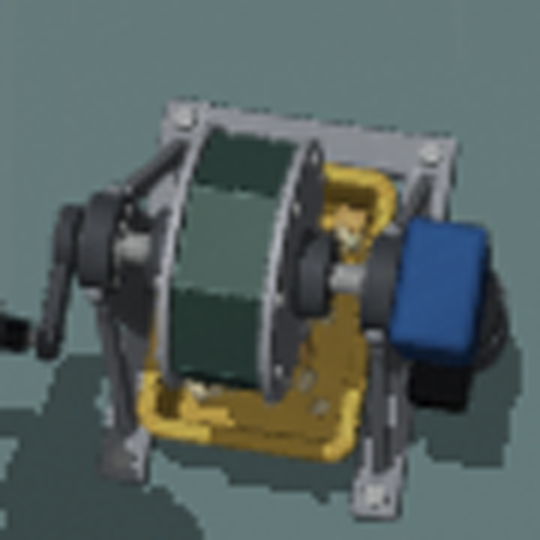

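```bash
python3 -c "
from see import *
p=see('g4',box=(225,205,75,75),f=10,pts=[[0,0,0.001]])
i=cv2.imread('pics/scene0.png')[205:280,225:300]
cv2.imwrite('pics/g4b.png',np.hstack([cv2.resize(i,None,fx=5,fy=5,interpolation=cv2.INTER_CUBIC),cv2.resize(p['image'][205:280,225:300][:,:,::-1],None,fx=5,fy=5,interpolation=cv2.INTER_CUBIC)]))
"
```

```text
[0.4806 0.2695 0.1066] [ 2.6  7.5 -3.2] 0.0154 22.55
```

View pics/g4b.png

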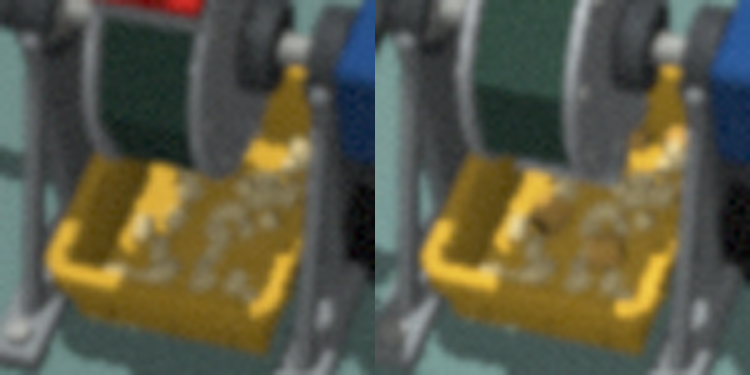

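View pics/g4.png

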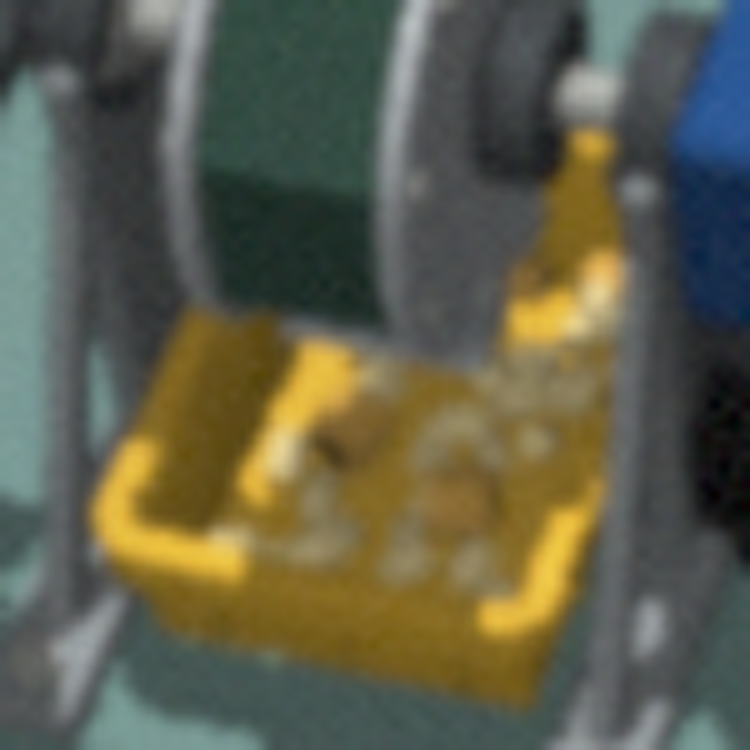

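```bash
python3 -c "
from see import *
p=manip.get_image('top')
import pickle
a=pickle.load(open('ims.pkl','rb'))['top']['image']
f=lambda i:cv2.resize(i[190:240,262:302][:,:,::-1],None,fx=9,fy=9,interpolation=cv2.INTER_CUBIC)
cv2.imwrite('pics/g5.png',np.hstack([f(a),f(p['image'])]))
u=[tw(x,y,145) for x,y in((-50,122),(-50,95),(-50,149))]
see('g6',box=(190,180,70,70),f=8,pts=u)
"
```

```text
[0.4806 0.2695 0.1066] [ 2.3  6.7 -1.8] 0.0157 22.65
```

View pics/g5.png

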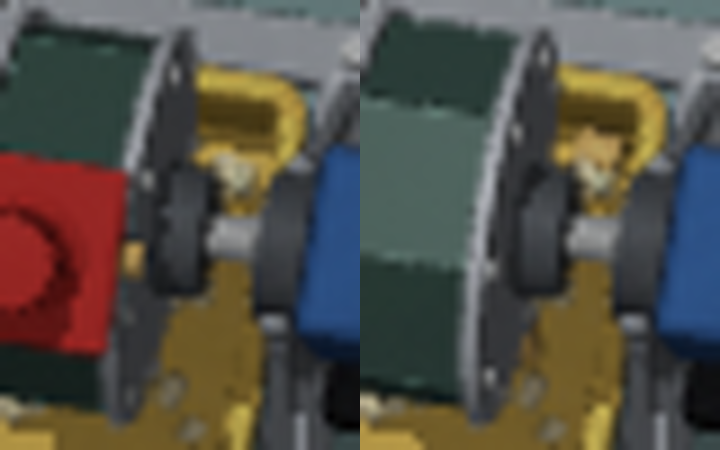

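View pics/g6.png

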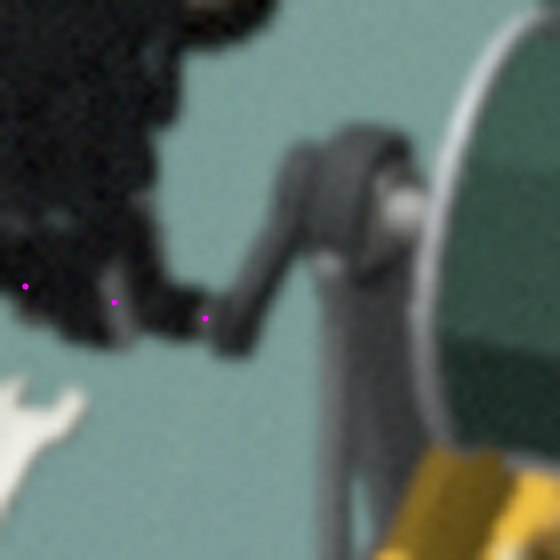

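A third new bushing shows at the far end of the bin in the top view, right half crop (600,145), besides the two in scene g4 at (350,435) and (460,500). So all three are in the bin. I'll check the barrel angle from the edges of the facet opposite the neck.

```bash
python3 -c "
from see import *
p=manip.get_image('top')
for r in (57,60):
 for b in (2.74,2.84,2.94):
  w=r*np.tan(np.pi/8)
  e=[proj(p,world(barrelT(np.array([[sx*w,0,-r]])/1e3,b),Q))[0].round(1) for sx in(-1,1)]
  print(r,b,e)
g=p['image'][180:235,268].astype(int); print([(180+i,int(v[1])) for i,v in enumerate(g)])
i=cv2.resize(p['image'][185:235,245:290][:,:,::-1],None,fx=12,fy=12,interpolation=cv2.INTER_CUBIC)
w=59*np.tan(np.pi/8)
for b,c in((2.74,(0,0,255)),(2.84,(255,0,255)),(2.94,(255,255,0))):
  for sx in(-1,1):
   for y in (-24,0,24):
    u=proj(p,world(barrelT(np.array([[sx*w,y,-59]])/1e3,b),Q))[0]
    cv2.circle(i,tuple(((u+.5-[245,185])*12).astype(int)),4,c,-1)
cv2.imwrite('pics/ang.png',i)
"
```

```text
57 2.74 [array([268.2, 199.5]), array([265.3, 215.9])]
57 2.84 [array([267.8, 201.3]), array([265.1, 218.1])]
57 2.94 [array([267.3, 203.2]), array([264.9, 220.3])]
60 2.74 [array([268.2, 198.7]), array([265. , 216.1])]
60 2.84 [array([267.7, 200.6]), array([264.8, 218.4])]
60 2.94 [array([267.2, 202.6]), array([264.6, 220.7])]
[(180, 121), (181, 121), (182, 122), (183, 122), (184, 121), (185, 121), (186, 122), (187, 122), (188, 134), (189, 140), (190, 140), (191, 141), (192, 101), (193, 64), (194, 61), (195, 60), (196, 59), (197, 60), (198, 60), (199, 60), (200, 60), (201, 57), (202, 99), (203, 100), (204, 100), (205, 99), (206, 99), (207, 99), (208, 99), (209, 99), (210, 100), (211, 99), (212, 100), (213, 99), (214, 100), (215, 99), (216, 99), (217, 98), (218, 98), (219, 63), (220, 56), (221, 56), (222, 56), (223, 56), (224, 54), (225, 54), (226, 54), (227, 54), (228, 54), (229, 54), (230, 55), (231, 54), (232, 69), (233, 27), (234, 43)]
```

View pics/ang.png

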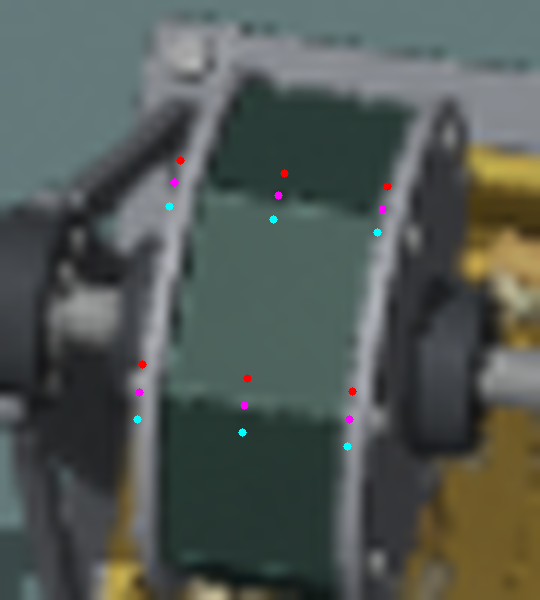

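The magenta dots for 2.84 match the facet edges at (280,200) and (245,400) to within about 0.03 rad. Releasing the handle and rising straight up.

step_arm(targets=[[[0,0,0],0],[[0,0,0],0],[[0,0,0],0],[[0,0,0],0],[[0,0,0],0],[[0,0,0],0],[[-10,0,0],0],[[-25,0,0],0],[[-50,0,0],0],[[-85,0,0],0],[[-120,0,0],0],[[-150,0,0],0],[[-170,0,0],0],[[-170,0,0],0]], grip=0)

```text
clock: 24.1
position: [0.4822, 0.2683, 0.2807]
ee_rot: [0.458, 0.543, 0.456, -0.537]
contact_force: [0.3, -0.4, 0.8]
width: 0.0854
```

```bash
python3 -c "
from see import *
see('h1',box=(190,130,260,180),f=3)
p=see('h1t','top',box=(190,160,260,110),f=3)
g=p['image'][195:225,268].astype(int); print([(195+i,int(v[1])) for i,v in enumerate(g)])
for t in ('cap','bin','cylinder_a','oiler','pot'): print(t,[(np.round(d['xyz'],3),round(d['confidence'],2)) for d in manip.search_frame(p,t)[:2]])
"
```

```text
[0.4811 0.2679 0.2784] [ 0.3 -0.2  0.7] 0.0853 24.15
[0.4803 0.2676 0.2767] [-0.6  1.  -0.6] 0.0855 24.2
[(195, 62), (196, 61), (197, 61), (198, 62), (199, 62), (200, 62), (201, 59), (202, 101), (203, 102), (204, 102), (205, 102), (206, 102), (207, 101), (208, 101), (209, 102), (210, 102), (211, 102), (212, 102), (213, 102), (214, 101), (215, 101), (216, 101), (217, 101), (218, 113), (219, 63), (220, 57), (221, 57), (222, 57), (223, 57), (224, 56)]
cap [(array([ 0.431, -0.101,  0.022]), 0.83), (array([ 0.589, -0.089,  0.022]), 0.56)]
bin [(array([0.455, 0.122, 0.016]), 0.71)]
cylinder_a [(array([ 0.472, -0.314,  0.074]), 0.67)]
oiler [(array([ 0.606, -0.294,  0.09 ]), 0.89)]
pot [(array([ 0.547, -0.241,  0.054]), 0.85)]
```

View pics/h1.png

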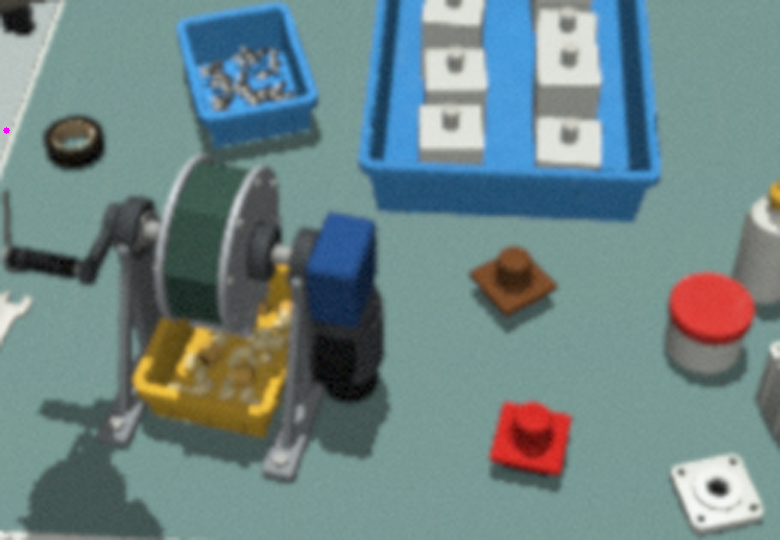

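View pics/h1t.png

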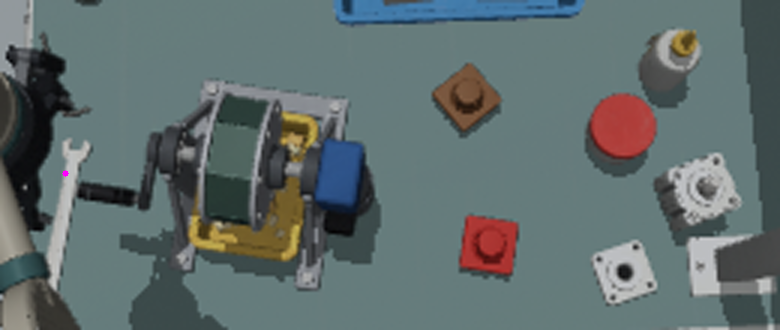

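The barrel edges haven't moved since release (rows 202 and 219), the cap stands flat on the mat, and the bin and bystanders are where they were. The gripper is clear, so I'm handing in.

```bash
python3 -c "
from rig import manip
print(manip.sign_off())"
```

```text
the job is handed in; nothing more can be done
None
```

The job is handed in: the cap is off, the barrel's neck points straight down, and all three bushings are in the yellow bin. It took about 24 s of the 64 s allowed, and no verdict was reported.

- **Cap:** I pulled it off along the leaning neck and set it on bare mat at about (0.43, -0.10). I pivoted it flat on its spigot before letting go, so it wasn't dropped.
- **Barrel:** I turned it by the crank handle over the near side, let go and rose clear. The facet opposite the neck matches 2.84 rad to within about 0.03 and didn't move on release.
- **Bushings:** Two show in the near part of the bin in the scene view. The third is a new brass spot at the far end, half hidden, so I'm less sure of it. The detection network helped little here: it found two in the scene view, and its only hit in the top view was the grease pot.
- **Bin, cylinder, oil bottle and grease pot:** Detected in the top view within about 4 mm of where they started.

**What disagreed:**
- **TCP height:** the finger ends appeared about 24 mm higher than the reported TCP. The first close went over the knob without touching it, and I corrected this from the pictures.
- **Tumbler position:** it was about 2 mm further in y than my image fit.
- **Opening width:** it read 1.5 to 3 mm under the stated diameters of the knob and handle.

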